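# Fit a graver in the collet chuck

### The arm

A 7-joint arm with a two-finger parallel gripper is mounted at the origin on the work surface. World frame = base frame: x ahead of the robot, y to its left, z up, the work surface at z = 0. Lengths are in m, angles in rad, forces in N, time in s.
With the tool pointing down it reaches from about 0.425 to 0.875 m from the base axis. Payload 4.7 kg.
Tool frame: the origin (TCP) lies where the fingers leave the gripper's body, on its centre line; the fingertips stand 70 mm ahead of it and the grasp point (between the pads) lies 51 mm ahead of it; z points along the fingers, y is the direction in which the jaws open and shut (so a half turn about z gives the same grasp; the last joint's range is limited). The gripper opens to 87 mm and grips with 3 to 60 N. Pads are 19 mm wide; open, the fingers measure 117 mm over their backs; the gripper's body (75 mm by 190 mm) begins 51 mm behind the grasp point.
Start: joints at [1.133, 0.321, -0.07, 1.45, 0.023, 1.371, -0.057], TCP at [0.284, -0.585, 0.292] pointing down, gripper open.
Joint ranges: [-2.86, 2.86], [-0.3, 2.09], [-1.38, 1.24], [0.06, 2.45], [-1.56, 4.7], [0.09, 2.05], [-2.69, 2.69]. Speed limits (rad/s): [2.57, 2.57, 3.14, 3.14, 3.14, 3.14, 3.14].

### API

Orientations are given as a unit quaternion [w, x, y, z].
In Python, from workcell import arm, eyes gives the robot as it stands. The module is installed in compiled form; this text tells all that it offers.
- The arm moves only by the tool apply_moves, never from a script. Its arguments are lists of equal length, an entry for each row: "linear": the shift along the tool's x, y, z in cm, a list of three; "turn": the turn, a rotation vector about the tool's x, y, z in degrees, a list of three; "fingers": the finger opening in cm, from 0 to 8.7. In form: {"linear": [[x, y, z], ...], "turn": [[ax, ay, az], ...], "fingers": [fingers, ...]}. A call has 1 to 8 rows; each row is the pose to reach, as a shift and turn from the pose commanded when the call began, along the tool's axes at that moment; what a row does not reach only later rows make up. A row lasts 1/8 s, in which the tool goes at most 62.5 mm and 10.7 degrees, less where a joint would pass 70% of its speed; a pose out of reach is approached as far as the arm can. A call with a gripper value outside its range is refused whole. The fingers move at their own pace and stop on an object; "grip_force" is the grip in N (left out, the last holds). Time passes only in rows, so rows that repeat a pose let the fingers close. It gives the time, the measured TCP pose, the force and the opening at its end, in the units of the state.
- arm.get_state(): the state, without advancing time (a new reading comes with each control period).
- eyes.camera(name): name is "scene" or "side" or "wrist"; returns a dict with "image" (384x512x3 uint8, red, green, blue), "z_map" (384x512 float32, m along the optical axis (not along the pixel's ray), 0 where there is no reading), "fx", "fy", "cx", "cy" (pixels), "rvec" (rotation vector, rad) and "tvec" (3), from world to camera coordinates, as OpenCV has them. Camera axes: x right, y down, z forward; pixel columns grow to the right and rows downward; lengths in m; the calibration is good to about 2 mm. A picture is of the moment at which its call begins.
- arm.job_done(): hands the job in, once; it reports no verdict.
The state is a dict: "time_s": time; "qpos": joint angles; "dq": joint speeds; "effort": joint torques, N m; "ee_pos": TCP position; "ee_rot": TCP orientation; "force": force on the tool from outside, world axes, zero at the start; "ft_torque": the same for the moment, N m; "gripper_width": finger opening in m.
Only numpy, scipy, OpenCV 4.12 (cv2) and the standard library are available. Lean on these libraries where they do the work, as an engineer would, in place of code of your own. Each camera call takes 0.05 s, during which the arm holds its last target.

### The job

Take the red-handled graver out of the wooden block and set its square shank gently down into the bore of the collet chuck, point up, until it rests fully home on the stop inside, then let go. Then turn the collet nut clockwise by its lever until you feel the jaws grip the shank firmly, without forcing it any further, and let go; disturb nothing else on the bench.

Things in the scene. Friction and masses are not known exactly. Their poses are not given: they have to be found in the camera images.
- graver_red: Graver (engraving cutter) with the RED square handle, standing point up in the wooden block. Origin at the centre of its shank's foot, z up along it; x, y normal to its sides (all four alike). From the foot up: steel shank 8 x 8 mm (lowest 2 mm: 6 x 6) to 48 mm; dark flange 22 x 22 mm to 52 mm; handle 14 x 14 mm to 88 mm; thin steel point to 102 mm. 55 to 105 g.
- red_handle (a point): Middle of the red graver's handle, 70 mm above the foot of its shank, axes as the graver's: the place to grip it, across 14 mm, from above.
- rack: Fixed wooden block 64 (x) x 176 (y) x 56 mm high. Origin at the centre of its underside. Three square holes 10 mm wide, 50 mm deep, in a row along its y at -55, 0 and +55 mm; a graver stands in each with its flange lying on the block's top and its sides along the block's. Which graver is in which hole varies.
- graver_blue: A graver of the same kind with a blue handle, in the same block; leave it there. Origin at its shank foot, z up.
- graver_yellow: A graver of the same kind with a yellow handle, in the same block; leave it there. Origin at its shank foot, z up.
- chuck: Collet chuck, fixed upright: grey foot 90 mm wide, on it a steel block 38 x 38 mm, its top 56 mm up, with a square bore 9 x 9 mm (1.5 mm lead-in) down its middle. Origin under the foot's centre, z up, x, y normal to the bore's sides. The nut above, 56 to 78 mm high, is open inside (36 mm) but for two jaws. With the shank home the flange stands 1 to 7 mm above the nut.
- bore (a point): The middle of the bore's mouth, on the top of the steel block, 56 mm above the bench and 22 mm below the nut's top; axes as the chuck's.
- depth_stop: Origin: middle of the top of the depth stop inside the bore, on which the shank's foot comes to rest; hidden from sight, rigid, set anew each time, 19 to 25 mm below the bore's mouth; axes as the chuck's. It may be pressed with 25 N at most.
- collet_left: The collet half on the chuck's +y side, with a springy brass jaw, 58 to 76 mm above the bench and 8 mm wide, that closes towards the axis. At the start each jaw leaves 1.7 to 5.5 mm free beside the shank. Origin on the chuck's axis, 56 mm up (it does not move with the jaw).
- collet_right: The same on the chuck's -y side.
- nut: Collet nut, 48 mm wide, turning with its lever about the chuck's axis; origin on the axis at bench height. CLOCKWISE from above tightens: both jaws close 5 mm per rad. Its rotation does not tell the jaws' opening (the thread start varies): they meet the shank 0.35 to 1.1 rad after the start. It stays where it is left. Leave it at a firm grip: 8 N or more a jaw, never over 35 N.
- lever_pin (a point): Top of the round black upright pin on the nut's lever: 12 mm thick, top 125 mm above the bench, bare down to 74 mm, 80 mm from the nut's axis. Grip it from above or push it round its arc. Pushing it along the arc takes a steady 3.8 N while the nut runs free; from where the jaws meet the shank this climbs over some 0.3 rad: 4.8 N just grips, 5.5 to 7 N is firm, over 8 N is too tight.
- copper_bowl: Copper bowl, 110 mm wide, 50 mm high; leave alone. Origin under its centre.
- copper_cup: Copper cup, 68 mm wide, 80 mm high; leave alone. Origin under its centre.
- hammer: Small hammer lying on the bench; leave alone.
- brush: Brush lying on the bench; leave alone.
- jar: Amber jar with a brass cap, 60 mm wide, 85 mm high; leave alone.
Things that resemble listed ones, but are neither listed nor needed, are in the scene too. Several things have the shape of the graver_red; the one meant has the colours described above.

How it is judged:
By the outcome, as a careful person would: the job done as asked, in the order asked, and still so for the second after the job is handed in, with the robot touching nothing.
It also fails if it takes over 67 s, if anything falls off the work surface, if the arm or the gripper's body presses on something with over 40 N, if the wrist force passes 120 N, or if a joint passes its speed limit or range.

## Working session

There is one attempt and no reset: what is moved stays moved. The work goes in short steps, Python scripts to look and compute and a tool call to move; the robot and the scene stay as the last step left them, time stands still between calls to the robot, and variables do not carry over. Pictures are saved under pics/ and viewed, and the job is handed in when it is done.

Besides the shell and the picture viewer there is one more tool, called after "Request:" as name(argument=value, ...), one argument or row to a line, values as JSON. apply_moves: Moves the arm, as the interface text tells. Its arguments: {"type":"object","properties":{"linear":{"type":"array","items":{"type":"array","items":{"type":"number"}}},"turn":{"type":"array","items":{"type":"array","items":{"type":"number"}}},"fingers":{"type":"array","items":{"type":"number"}},"grip_force":{"type":"number"}},"required":["linear","turn","fingers"]}

```bash
mkdir -p pics
cat > h.py <<'E'
import numpy as np, cv2
from workcell import arm, eyes
def snap(name,fn):
    c=eyes.camera(name); cv2.imwrite(f'pics/{fn}.png',c['image'][:,:,::-1]); np.savez(f'pics/{fn}.npz',**c); return c
def load(fn): 
    d=np.load(f'pics/{fn}.npz'); return {k:d[k] for k in d}
def RT(c): return cv2.Rodrigues(np.array(c['rvec'],float))[0],np.array(c['tvec'],float).reshape(3)
def ray(c,u,v):
    R,t=RT(c); d=R.T@np.array([(u-c['cx'])/c['fx'],(v-c['cy'])/c['fy'],1.]); return -R.T@t,d
def onz(c,u,v,z):
    o,d=ray(c,u,v); return o+d*(z-o[2])/d[2]
def proj(c,p):
    R,t=RT(c); q=R@np.array(p)+t; return np.array([c['fx']*q[0]/q[2]+c['cx'],c['fy']*q[1]/q[2]+c['cy']])
def dep(c,u,v):
    o,d=ray(c,u,v); return o+d*c['z_map'][int(round(v)),int(round(u))]
def tri(obs):
    A=np.zeros((3,3));b=np.zeros(3)
    for c,u,v in obs:
        o,d=ray(c,u,v); d=d/np.linalg.norm(d);P=np.eye(3)-np.outer(d,d);A+=P;b+=P@o
    x=np.linalg.solve(A,b); return x
def cloud(c):
    R,t=RT(c);z=c['z_map'];v,u=np.mgrid[:z.shape[0],:z.shape[1]]
    p=np.stack([(u-c['cx'])/c['fx']*z,(v-c['cy'])/c['fy']*z,z],-1); w=(p-t)@R; w[z==0]=np.nan; return w
E
python3 - <<'E'
from h import *
for n in ['scene','side','wrist']:
    c=snap(n,n+'0'); R,t=RT(c); print(n,-R.T@t,R[2],c['fx'])
print(arm.get_state())
E
```

```text
scene [1.63251467 0.26315563 1.06777744] [-0.72131816 -0.2023116  -0.66239726] 428.88918727015727
side [0.10701436 0.58434929 0.72815442] [ 0.48555226 -0.60557203 -0.63049307] 381.5652522741717
wrist [ 0.36000391 -0.54742372  0.38383781] [-0.27439966 -0.13144999 -0.95258896] 341.0256909910596
{'time_s': 0.15, 'qpos': array([ 1.13312576,  0.32164072, -0.07010377,  1.45137576,  0.02261884,
        1.37079781, -0.05688422]), 'dq': array([ 0.00135341, -0.0017692 , -0.00152429, -0.00333571,  0.00041178,
        0.00049238,  0.00082389]), 'effort': array([-7.56746005e-06, -4.91794932e+01, -4.04602541e-01, -3.12877035e+01,
       -6.40714145e-02,  4.05078067e-02,  1.31924826e-04]), 'ee_pos': array([ 0.28359768, -0.58452592,  0.29143019]), 'ee_rot': array([-6.86584443e-04,  9.74589071e-01,  2.23999170e-01, -2.08008173e-04]), 'force': array([ 0.66326304,  0.16107213, -0.75132987]), 'ft_torque': array([-0.0142326 ,  0.03227931, -0.01815314]), 'gripper_width': 0.08649656950579121}
```

View pics/scene0.png

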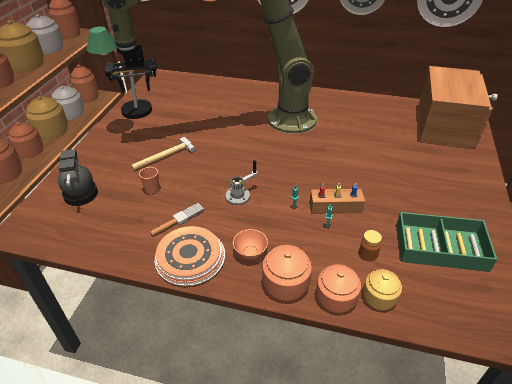

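View pics/side0.png

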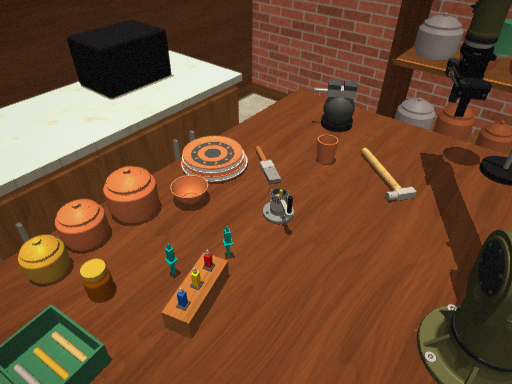

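View pics/wrist0.png

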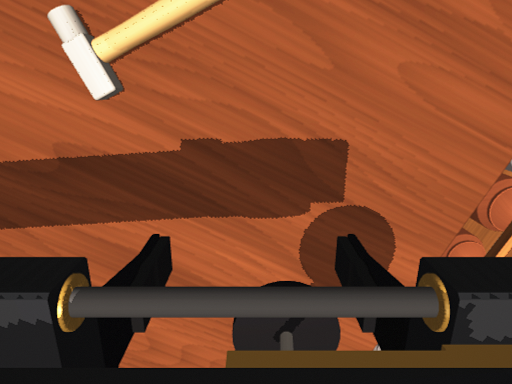

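The scene view has the rack at (337,200), red handle at (322,191), nut at (238,186) and the lever pin at (254,167). In the side view the red handle is at (208,260) and the chuck at (279,207). Teal figures stand close to both sides of the rack. The wrist view shows only the hammer and bare bench.

Run:
```python
from h import *
S=load('scene0');D=load('side0')
def blob(c,roi,f):
    x0,y0,x1,y1=roi; im=c['image'][y0:y1,x0:x1]; h=cv2.cvtColor(im,cv2.COLOR_RGB2HSV); m=f(h).astype(np.uint8)
    n,l,s,ce=cv2.connectedComponentsWithStats(m); i=1+np.argmax(s[1:,4]); return ce[i]+[x0,y0],s[i]+[x0,y0,0,0,0]
red=lambda h:((h[...,0]<5)|(h[...,0]>174))&(h[...,1]>190)&(h[...,2]>90)
yel=lambda h:(h[...,0]>20)&(h[...,0]<35)&(h[...,1]>150)&(h[...,2]>90)
blu=lambda h:(h[...,0]>100)&(h[...,0]<130)&(h[...,1]>120)
teal=lambda h:(h[...,0]>80)&(h[...,0]<97)&(h[...,1]>120)
for n,f in [('r',red),('y',yel),('b',blu)]:
    a,sa=blob(S,(305,175,370,205),f);b,sb=blob(D,(160,235,230,315),f)
    x=tri([(S,*a),(D,*b)]); print(n,a,sa,b,sb,x, proj(S,x)-a, proj(D,x)-b)
for ra,rb in [((285,180,305,215),(220,215,240,265)),((320,200,340,230),(160,235,185,280))]:
    a,sa=blob(S,ra,teal);b,sb=blob(D,rb,teal);x=tri([(S,*a),(D,*b)]);print('teal',a,sa,b,sb,x,proj(S,x)-a)
wS=cloud(S);wD=cloud(D)
for n,w,c in(('S',wS,S),('D',wD,D)):
    for (zl,zh,nm) in [(0.05,0.06,'racktop'),(0.06,0.09,'h'),(0.115,0.135,'pin'),(0.074,0.082,'nut')]:
        m=(w[...,2]>zl)&(w[...,2]<zh)&(np.abs(w[...,0]-0.6)<.2)&(np.abs(w[...,1])<.3)
        n2,l,s,ce=cv2.connectedComponentsWithStats(m.astype(np.uint8))
        for i in range(1,n2):
            if s[i,4]>8: print(n,nm,s[i,4],ce[i],np.median(w[l==i],0).round(4))
for c,fn,roi in [(S,'s',(215,150,375,240)),(D,'d',(150,170,310,340))]:
    x0,y0,x1,y1=roi; k=5 if fn=='s' else 3.5
    cv2.imwrite(f'pics/crop_{fn}.png',cv2.resize(c['image'][y0:y1,x0:x1,::-1],None,fx=k,fy=k,interpolation=cv2.INTER_CUBIC))
```

```text
r [321.55555556 192.11111111] [320 189   4   7  27] [207.84269663 260.17977528] [204 253   8  15  89] [0.53570855 0.2019111  0.07428339] [-0.23823506 -0.16696726] [-0.34936513  0.28013505]
y [338.5 188. ] [337 188   4   1   4] [195.58181818 278.50909091] [191 271  10  16 110] [0.51402566 0.25771524 0.08438331] [0.36595546 0.22871891] [ 0.56007833 -0.43578725]
b [353.89473684 189.94736842] [352 185   5  10  38] [181.97368421 298.69298246] [177 291  11  16 114] [0.50334922 0.30856168 0.07779534] [0.12441243 0.06884975] [ 0.19652141 -0.14741571]
teal [294.73493976 195.63855422] [291 186   8  22  83] [227.40384615 240.16025641] [223 226  10  31 156] [0.55524051 0.11441153 0.05548611] [-0.08633312 -0.06986445]
teal [328.64935065 214.81818182] [326 205   7  22  77] [170.5483871  258.01612903] [165 244  13  31 186] [0.6194309  0.23934861 0.05542786] [0.00465048 0.00286656]
S racktop 9 [236.44444444 182.22222222] [ 0.5388 -0.1004  0.0566]
S racktop 10 [233.8 189.1] [ 0.572  -0.1005  0.0529]
S racktop 459 [330.88235294 196.23529412] [0.5313 0.234  0.0563]
S racktop 19 [294.68421053 197.      
[... 922 characters left out ...]
47 0.0528]
D h 346 [281.4566474 199.5867052] [ 0.5373 -0.0756  0.0725]
D h 70 [227.07142857 235.38571429] [0.5506 0.1185 0.0782]
D h 87 [169.62068966 253.16091954] [0.6134 0.2436 0.0781]
D h 85 [208.09411765 263.05882353] [0.5289 0.2086 0.0739]
D h 97 [196.12371134 281.63917526] [0.5134 0.2608 0.0711]
D pin 24 [290.         198.29166667] [ 0.4854 -0.0439  0.1229]
D nut 111 [279.36936937 192.64864865] [ 0.5497 -0.0911  0.0774]
D nut 20 [288.35 211.95] [ 0.484  -0.0422  0.0765]
D nut 16 [227.1875 235.625 ] [0.5498 0.1186 0.0777]
D nut 22 [169.5        253.09090909] [0.613  0.2446 0.0788]
D nut 23 [208.08695652 261.91304348] [0.528  0.2086 0.0785]
D nut 20 [195.85 280.3 ] [0.5136 0.2608 0.078 ]
```

View pics/crop_s.png

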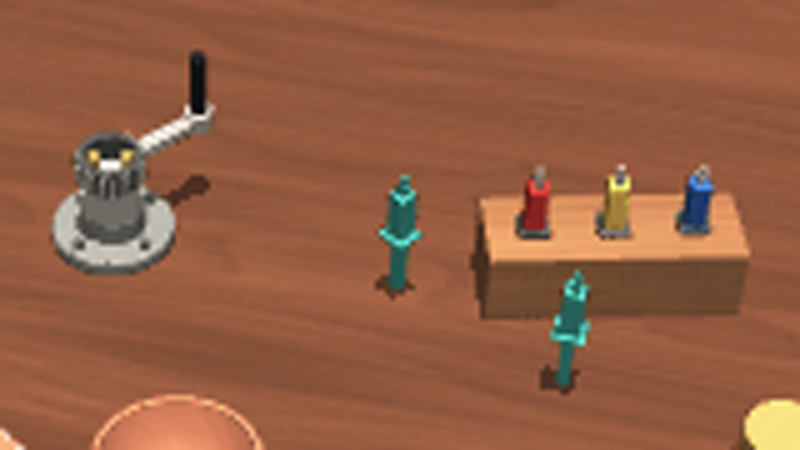

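View pics/crop_d.png

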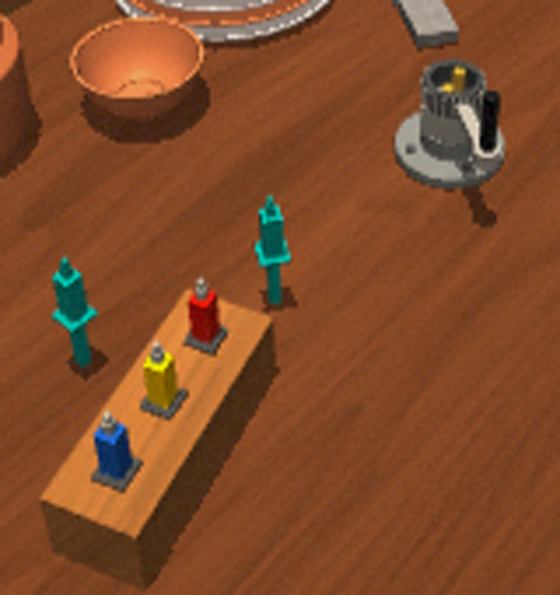

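Red handle, flange and rack heights match the text, with the red graver near (0.533, 0.205) and the chuck near (0.55, -0.092). Next I move the wrist camera over the chuck for a closer look.

```bash
cat >> h.py <<'E'
from scipy.spatial.transform import Rotation as Ro
def cur():
    s=arm.get_state(); q=s['ee_rot']; return s,Ro.from_quat([q[1],q[2],q[3],q[0]])
def plan(pos,yaw):
    "yaw deg of tool x in world, tool down"
    s,R=cur(); y=np.radians(yaw); X=np.array([np.cos(y),np.sin(y),0]);Z=np.array([0,0,-1.]);T=Ro.from_matrix(np.stack([X,np.cross(Z,X),Z],1))
    lin=R.inv().apply(np.array(pos)-s['ee_pos'])*100; rv=np.degrees((R.inv()*T).as_rotvec())
    print('lin cm',lin.round(3),'turn',rv.round(2),'t',s['time_s'].__round__(2),'pos',s['ee_pos'].round(4),'yaw',np.degrees(np.arctan2(*R.as_matrix()[1::-1,0])).round(2),'F',s['force'].round(2),'w',round(s['gripper_width'],4))
E
python3 -c "
from h import *
plan([0.539,-0.158,0.22],80)"
```

```text
lin cm [ 41.601 -27.211   7.178] turn [-8.000e-02 -3.000e-02 -5.411e+01] t 0.15 pos [ 0.2836 -0.5845  0.2914] yaw 25.89 F [ 0.66  0.16 -0.75] w 0.0865
```

Request:
apply_moves(
  linear=[
    [4, -2.6, 0.7],
    [10, -6.5, 1.7],
    [16, -10.5, 2.8],
    [22, -14.4, 3.8],
    [28, -18.3, 4.8],
    [34, -22.2, 5.9],
    [39, -25.5, 6.7],
    [41.6, -27.2, 7.2],
  ],
  turn=[
    [0, 0, -5],
    [0, 0, -13],
    [0, 0, -21],
    [0, 0, -29],
    [0, 0, -37],
    [0, 0, -44],
    [0, 0, -51],
    [0, 0, -54.1],
  ],
  fingers=[8.7, 8.7, 8.7, 8.7, 8.7, 8.7, 8.7, 8.7],
)

```text
time_s: 1.15
ee_pos: [0.5315, -0.1708, 0.2224]
ee_rot: [0.0, 0.765, 0.643, -0.0]
force: [0.2, -0.8, -0.0]
gripper_width: 0.0869
```

Request:
apply_moves(
  linear=[
    [0, 0, 0],
    [0, 0, 0],
  ],
  turn=[
    [0, 0, 0],
    [0, 0, 0],
  ],
  fingers=[8.7, 8.7],
)

```text
time_s: 1.4
ee_pos: [0.5306, -0.1728, 0.2223]
ee_rot: [-0.0, 0.766, 0.643, -0.001]
force: [0.1, 0.3, -0.5]
gripper_width: 0.0868
```

Run:
```python
from h import *
c=snap('wrist','w1'); print(proj(c,[.55,-.092,.078]))
plan([0.45,0.2,0.22],106)
cv2.imwrite('pics/w1b.png',cv2.resize(c['image'][:,:,::-1],(800,600),interpolation=cv2.INTER_CUBIC))
```

```text
[260.10846995  88.04122962]
lin cm [ 35.39  -14.471   0.225] turn [ -0.05   0.04 -26.12] t 1.45 pos [ 0.5303 -0.1738  0.2225] yaw 79.88 F [0.2  0.41 0.56] w 0.0872
```

View pics/w1b.png

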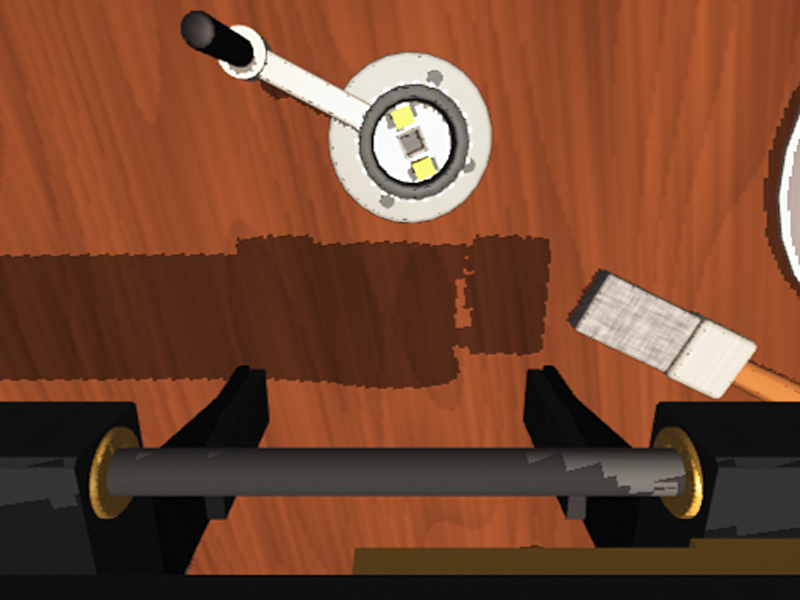

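The view shows the nut ring with the square grey bore at (412,141) in this enlarged picture. The brass jaws are at (402,117) and (424,167), and the lever runs to the pin at upper left (200,28).

Run:
```python
from h import *
c=load('w1'); im=c['image']; x0,y0,x1,y1=225,50,310,135
h=cv2.cvtColor(im,cv2.COLOR_RGB2HSV)
cv2.imwrite('pics/w1c.png',cv2.resize(im[50:130,225:310,::-1],None,fx=7,fy=7,interpolation=cv2.INTER_NEAREST))
yel=((h[...,0]>20)&(h[...,0]<35)&(h[...,1]>100)); yel[:60]=0;yel[125:]=0;yel[:,:235]=0;yel[:,290:]=0
n,l,s,ce=cv2.connectedComponentsWithStats(yel.astype(np.uint8))
J=[]
for i in range(1,n):
    if s[i,4]>20:
        p=onz(c,*ce[i],0.076); r=cv2.minAreaRect(np.argwhere(l==i)[:,::-1].astype(np.float32));print('jaw',ce[i],s[i],p.round(4),r); J.append(p)
d=J[0]-J[1]; print('jaw dir',np.degrees(np.arctan2(d[1],d[0])),'mid',(J[0]+J[1])/2, np.hypot(*d[:2]))
# nut ring: fit from depth
w=cloud(c); m=(w[...,2]>.0755)&(w[...,2]<.080)&(np.hypot(w[...,0]-.55,w[...,1]+.09)<.03)
p=w[m]; print('nutz',len(p),np.median(p,0))
A=np.c_[p[:,:2],np.ones(len(p))];
# foot circle
m2=(w[...,2]>.005)&(w[...,2]<.03)&(np.hypot(w[...,0]-.55,w[...,1]+.09)<.06); print(len(w[m2]),np.median(w[m2],0))
# bore
print(im[88:93,255:275].mean(2).astype(int))
```

```text
jaw [257.05839416  74.65693431] [250  68  15  15 137] [ 0.5495 -0.0833  0.076 ] ((257.4000244140625, 74.79999542236328), (11.62755298614502, 12.521980285644531), 63.43495178222656)
jaw [270.69444444 107.17361111] [264 100  16  15 144] [ 0.555  -0.1055  0.076 ] ((270.7413635253906, 107.60346221923828), (12.4415864944458, 12.812978744506836), 68.19859313964844)
jaw dir 104.12873913492665 mid [ 0.552254   -0.09442891  0.076     ] 0.022865127434823152
nutz 2183 [ 0.55250155 -0.09259046  0.07768222]
4275 [ 0.55411407 -0.09170017  0.01210874]
[[172 106 107 145 146 149 148 149 149 149 148 126  80  63 121 153 189 250
  252 250]
 [186 155 144 146 147 149 149 147 145 144 145 147 146 114  87 125 182 245
  252 251]
 [208 180 148 147 148 148 147 145 143 143 143 144 145 128  99 156 194 231
  251 251]
 [230 187 158 144 146 145 145 144 144 142 144 145 148 139  95 123 192 213
  244 251]
 [236 203 178 142 143 142 140 142 145 146 146 146 148 150 120  80 155 213
  244 252]]
```

View pics/w1c.png

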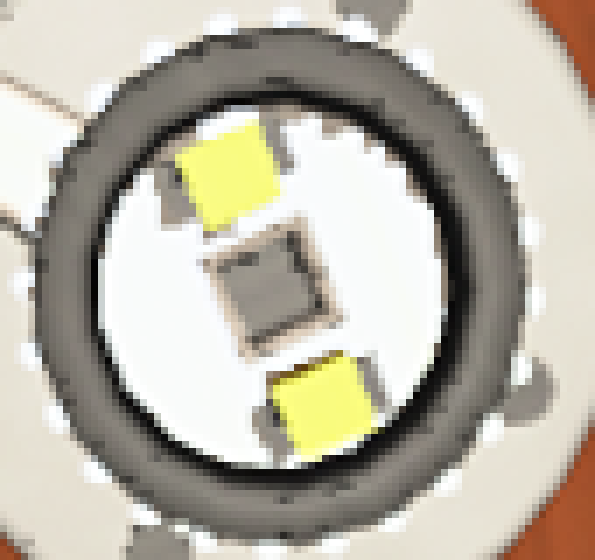

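Run:
```python
from h import *
c=load('w1')
f=lambda x,y:(225+x/7-.5,50+y/7-.5)
co=[(200,258),(303,215),(343,318),(248,362)]
P=np.array([onz(c,*f(*p),.056) for p in co]); print(P.round(4),'ctr',P.mean(0).round(4))
for i in range(4):
    d=P[(i+1)%4]-P[i]; print(np.hypot(*d[:2]).round(4),np.degrees(np.arctan2(d[1],d[0])).round(1))
w=cloud(c); m=(w[...,2]>.0765)&(w[...,2]<.0795)&(np.hypot(w[...,0]-.5525,w[...,1]+.093)<.03)
cs,_=cv2.findContours(m.astype(np.uint8),cv2.RETR_CCOMP,cv2.CHAIN_APPROX_NONE)
for k in cs:
    if len(k)>40:
        q=np.array([onz(c,*p[0],.078) for p in k])[:,:2]; A=np.c_[2*q,np.ones(len(q))]; s=np.linalg.lstsq(A,(q**2).sum(1),rcond=None)[0]; print('circ',s[:2],np.sqrt(s[2]+s[0]**2+s[1]**2))
# pin
S=load('scene0');D=load('side0')
m=(w[...,2]>.115)&(w[...,2]<.13);m[60:]=0; print('pin top',m.sum(),np.argwhere(m).mean(0),np.nanmedian(w[m],0))
print('seed', [dep(c,*p).round(4) for p in [(129,20),(127,18)]])
R,t=RT(c); print('cam',(-R.T@t))
```

```text
[[ 0.5456 -0.0902  0.056 ]
 [ 0.5567 -0.0879  0.056 ]
 [ 0.5592 -0.0987  0.056 ]
 [ 0.5487 -0.1013  0.056 ]] ctr [ 0.5526 -0.0945  0.056 ]
0.0114 11.7
0.011 -77.1
0.0108 -165.8
0.0115 105.8
circ [ 0.55266471 -0.09461984] 0.0233628853163644
circ [ 0.5526291 -0.0948035] 0.018111595231170792
pin top 595 [ 20.39663866 129.62016807] [ 0.48987497 -0.04783938  0.12455756]
seed [array([ 0.4899, -0.048 ,  0.1255]), array([ 0.4892, -0.0469,  0.1255])]
cam [ 0.54581149 -0.08932294  0.31485791]
```

Bore centre comes out at (0.5526, -0.0946), the same as the nut circle centre, with its sides at about 13.8°. The pin's radius of 79 mm agrees with the 80 mm given. Next I look at the red graver.

```bash
python3 -c "
from h import *
plan([0.552,0.143,0.235],106.7)"
```

```text
lin cm [31.569 -3.429 -1.278] turn [ -0.05   0.04 -26.82] t 1.45 pos [ 0.5303 -0.1738  0.2225] yaw 79.88 F [0.2  0.41 0.56] w 0.0872
```

Request:
apply_moves(
  linear=[
    [3, -0.3, -1],
    [9, -1, -1.3],
    [15, -1.6, -1.3],
    [21, -2.3, -1.3],
    [27, -2.9, -1.3],
    [30.5, -3.3, -1.3],
    [31.6, -3.4, -1.3],
    [31.6, -3.4, -1.3],
  ],
  turn=[
    [0, 0, -3],
    [0, 0, -8],
    [0, 0, -13],
    [0, 0, -18],
    [0, 0, -23],
    [0, 0, -26],
    [0, 0, -26.8],
    [0, 0, -26.8],
  ],
  fingers=[8.7, 7, 5, 4, 3.5, 3.5, 3.5, 3.5],
)

```text
time_s: 2.45
ee_pos: [0.5524, 0.1439, 0.2358]
ee_rot: [0.0, 0.597, 0.803, -0.0]
force: [0.2, -1.1, 0.3]
gripper_width: 0.0359
```

Run:
```python
from h import *
c=snap('wrist','w2'); print(proj(c,[.533,.205,.08]))
plan([0.533,0.205,0.2],106.7)
cv2.imwrite('pics/w2b.png',cv2.resize(c['image'][:,:,::-1],(800,600),interpolation=cv2.INTER_CUBIC))
```

```text
[250.72351275 115.12642445]
lin cm [ 6.539 -0.092  3.553] turn [-0.03  0.08 -0.06] t 2.5 pos [0.5526 0.1427 0.2356] yaw 106.64 F [-0.32  0.08 -0.54] w 0.0357
```

View pics/w2b.png

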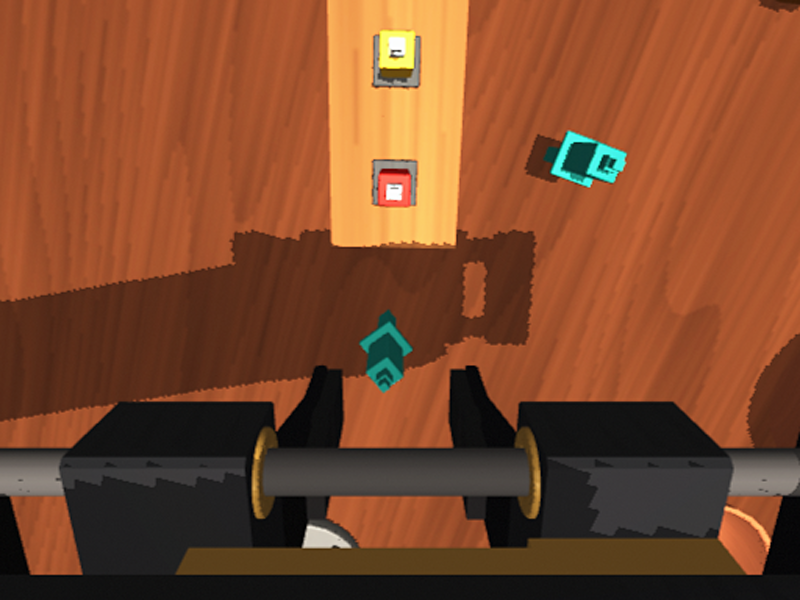

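Red handle's top is at (394,188) on its dark flange (372-418, 160-207), between the rack edges at 330 and 460. Yellow sits at (397,50), and the teal pieces are at (387,352) and (588,158), clear of the grasp.

Run:
```python
from h import *
c=load('w2'); w=cloud(c); h=cv2.cvtColor(c['image'],cv2.COLOR_RGB2HSV)
S=load('scene0')
m=((h[...,0]<5)|(h[...,0]>174))&(h[...,1]>150); m[:95]=0;m[140:]=0;m[:,:235]=0;m[:,275:]=0
n,l,s,ce=cv2.connectedComponentsWithStats(m.astype(np.uint8)); i=1+np.argmax(s[1:,4]); print(s[i],ce[i])
pts=w[l==i]; print('red z hist',np.percentile(pts[:,2],[5,50,95]))
# handle top face
def face(zl,zh,r,ctr):
    k=(w[...,2]>zl)&(w[...,2]<zh)&(np.hypot(w[...,0]-ctr[0],w[...,1]-ctr[1])<r)
    q=np.argwhere(k)[:,::-1].astype(np.float32)
    if len(q)<4: return
    rc=cv2.minAreaRect(q); b=cv2.boxPoints(rc); z=np.median(w[k][:,2]); P=np.array([onz(c,*x,z) for x in b])
    d=P[1]-P[0];e=P[2]-P[1]
    print('face z%.4f n%d ctr'%(z,len(q)),P.mean(0).round(4),'sz',np.linalg.norm(d).round(4),np.linalg.norm(e).round(4),'ang',np.degrees(np.arctan2(d[1],d[0])).round(1),np.degrees(np.arctan2(e[1],e[0])).round(1),'med',np.median(w[k],0).round(4))
face(.093,.099,.015,(.533,.205)); face(.093,.099,.02,(.515,.258)); face(.106,.113,.01,(.533,.205)); face(.0585,.062,.017,(.533,.205));face(.0585,.062,.017,(.515,.258));face(.054,.0585,.3,(.515,.258))
cv2.imwrite('pics/w2c.png',cv2.resize(c['image'][90:165,205:305,::-1],None,fx=7,fy=7,interpolation=cv2.INTER_NEAREST))
# rack edges on z=.056
for u,v in[(330,10),(331,240),(468,10),(457,240)]: print(onz(c,u/1.5625,v/1.5625,.056).round(4))
```

```text
[242 108  21  24 370] [252.01351351 118.88918919]
red z hist [0.07578263 0.09591731 0.09710206]
face z0.0961 n355 ctr [0.5347 0.2025 0.0961] sz 0.0133 0.0138 ang 16.8 -72.8 med [0.5347 0.2032 0.0961]
face z0.0961 n435 ctr [0.5202 0.2554 0.0961] sz 0.0135 0.0141 ang 16.8 -72.6 med [0.5207 0.2545 0.0961]
face z0.1100 n45 ctr [0.5347 0.2027 0.11  ] sz 0.0038 0.0043 ang 16.8 -73.1 med [0.535  0.2024 0.11  ]
face z0.0600 n323 ctr [0.5349 0.2028 0.06  ] sz 0.0215 0.0214 ang 103.6 14.4 med [0.5331 0.2084 0.06  ]
face z0.0601 n372 ctr [0.5202 0.2556 0.0601] sz 0.0213 0.0218 ang 16.8 -72.4 med [0.5199 0.2511 0.0601]
face z0.0562 n11544 ctr [0.5647 0.2069 0.0562] sz 0.1115 0.1726 ang 17.6 -66.3 med [0.5286 0.2301 0.0562]
[0.4848 0.2675 0.056 ]
[0.5121 0.1649 0.056 ]
[0.545  0.2856 0.056 ]
[0.5744 0.1837 0.056 ]
```

View pics/w2c.png

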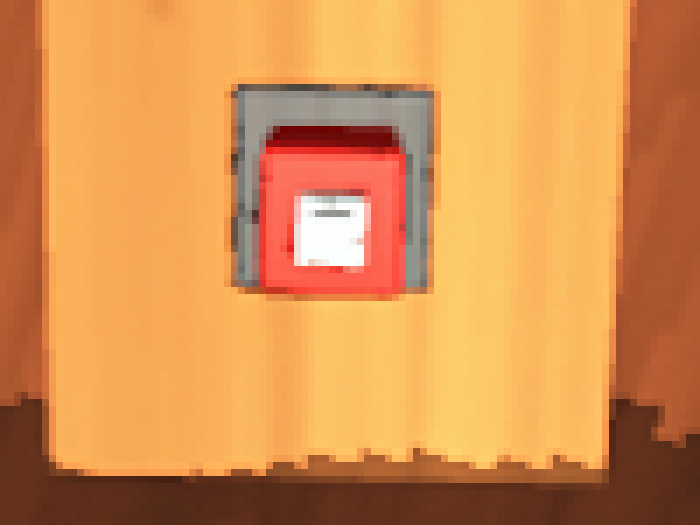

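Faces at 96, 110 and 60 mm match the expected heights and all centre on (0.5348, 0.2027), with the rack angle at about 105.5°. I will grip 74 mm above the foot, so the fingertips clear the flange.

```bash
python3 -c "
from h import *
plan([0.5348,0.2027,0.19],105.5)
plan([0.5348,0.2027,0.133],105.5)"
```

```text
lin cm [6.268 0.015 4.553] turn [-0.03  0.08  1.14] t 2.5 pos [0.5526 0.1427 0.2356] yaw 106.64 F [-0.32  0.08 -0.54] w 0.0357
lin cm [ 6.276  0.018 10.253] turn [-0.03  0.08  1.14] t 2.5 pos [0.5526 0.1427 0.2356] yaw 106.64 F [-0.32  0.08 -0.54] w 0.0357
```

Request:
apply_moves(
  linear=[
    [2, 0, 1],
    [5, 0, 2.5],
    [6.27, 0.02, 4],
    [6.27, 0.02, 4.5],
    [6.27, 0.02, 6],
    [6.27, 0.02, 8.2],
    [6.27, 0.02, 9.7],
    [6.27, 0.02, 10.25],
  ],
  turn=[
    [0, 0, 0],
    [0, 0, 1.1],
    [0, 0, 1.1],
    [0, 0, 1.1],
    [0, 0, 1.1],
    [0, 0, 1.1],
    [0, 0, 1.1],
    [0, 0, 1.1],
  ],
  fingers=[3.5, 3.5, 3.5, 3.5, 3.5, 3.5, 3.5, 3.5],
)

```text
time_s: 3.5
ee_pos: [0.5342, 0.2037, 0.1319]
ee_rot: [-0.0, 0.604, 0.797, -0.001]
force: [-1.0, 0.0, 0.0]
gripper_width: 0.0353
```

```bash
python3 -c "
from h import *
snap('wrist','w3');snap('side','d3')
plan([0.5348,0.2027,0.133],105.5)"
```

```text
lin cm [-0.162 -0.004 -0.036] turn [-0.05  0.    0.16] t 3.6 pos [0.5344 0.2043 0.1326] yaw 105.66 F [-0.07  0.37 -0.85] w 0.0351
```

View pics/w3.png

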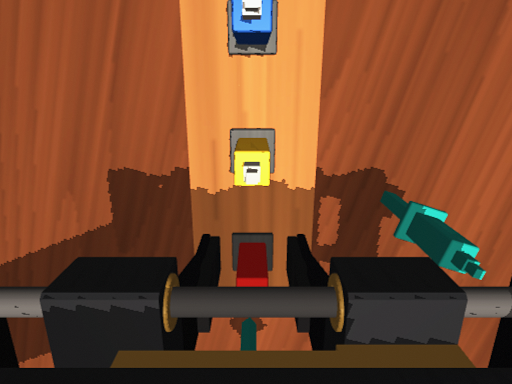

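View pics/d3.png

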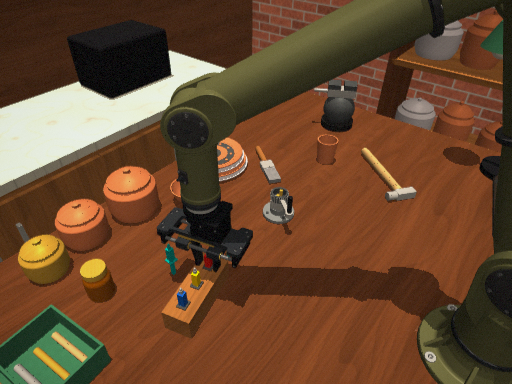

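The red handle sits midway between the open fingers (about 220 and 287, handle at 252). I nudge 1.5 mm back and close.

Request:
apply_moves(
  linear=[
    [-0.15, 0, 0],
    [-0.15, 0, 0],
    [-0.15, 0, 0],
    [-0.15, 0, 0],
    [-0.15, 0, 0],
    [-0.15, 0, 0],
  ],
  turn=[
    [0, 0, 0],
    [0, 0, 0],
    [0, 0, 0],
    [0, 0, 0],
    [0, 0, 0],
    [0, 0, 0],
  ],
  fingers=[3, 2, 1, 0.8, 0.8, 0.8],
  grip_force=20,
)

```text
time_s: 4.35
ee_pos: [0.5348, 0.2033, 0.1335]
ee_rot: [0.0, 0.604, 0.797, -0.0]
force: [-1.8, -0.7, 4.6]
gripper_width: 0.0137
```

```bash
python3 -c "
from h import *
plan([0.5348,0.2027,0.133],105.5);print(arm.get_state()['ft_torque'])"
```

```text
lin cm [-0.057 -0.02   0.047] turn [-0.    0.02  0.19] t 4.35 pos [0.5348 0.2033 0.1335] yaw 105.69 F [-1.83 -0.71  4.62] w 0.0137
[-0.20121029  0.28938464  0.02026904]
```

Gripped at 13.7 mm. I lift straight up.

Request:
apply_moves(
  linear=[
    [0, 0, -0.5],
    [0, 0, -1.5],
    [0, 0, -3.5],
    [0, 0, -6],
    [0, 0, -9],
    [0, 0, -12],
    [0, 0, -13.5],
    [0, 0, -14],
  ],
  turn=[
    [0, 0, 0],
    [0, 0, 0],
    [0, 0, 0],
    [0, 0, 0],
    [0, 0, 0],
    [0, 0, 0],
    [0, 0, 0],
    [0, 0, 0],
  ],
  fingers=[0.8, 0.8, 0.8, 0.8, 0.8, 0.8, 0.8, 0.8],
)

```text
time_s: 5.35
ee_pos: [0.5351, 0.2034, 0.2744]
ee_rot: [0.001, 0.604, 0.797, 0.001]
force: [0.2, -1.1, -1.0]
gripper_width: 0.0139
```

Run:
```python
from h import *
snap('side','d4');snap('scene','s4');snap('wrist','w4')
plan([0.5526,-0.0946,0.275],103.8)
for n in 'ds':
    c=load(n+'4'); u,v=proj(c,[.535,.203,.19]).astype(int); print(u,v)
    cv2.imwrite(f'pics/{n}4c.png',cv2.resize(c['image'][max(0,v-60):v+60,u-60:u+60,::-1],None,fx=4,fy=4,interpolation=cv2.INTER_CUBIC))
```

```text
lin cm [-29.143  -6.306  -0.246] turn [-0.07  0.01  1.89] t 5.5 pos [0.5345 0.203  0.2724] yaw 105.69 F [-0.57 -0.14 -0.79] w 0.0137
203 223
324 165
```

View pics/d4c.png

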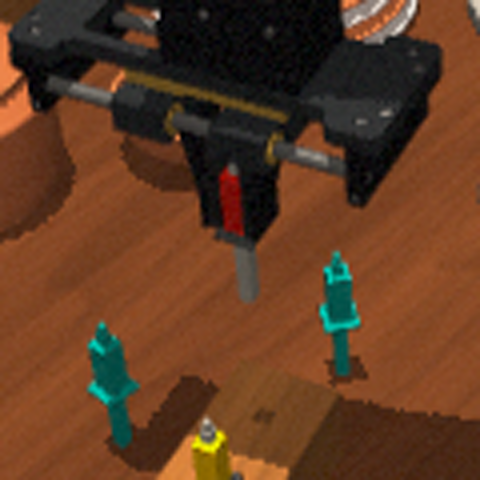

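View pics/s4c.png

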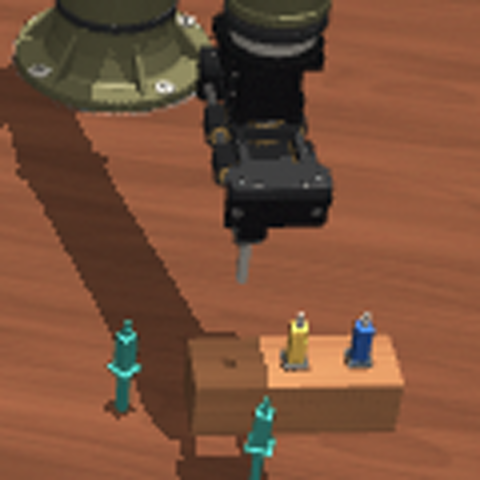

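View pics/w4.png

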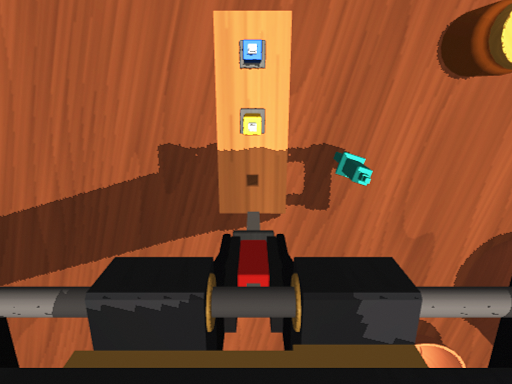

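Graver is held upright and the hole in the rack is empty, with blue, yellow and both teal pieces unmoved. Next I measure the shank in the tool frame.

Run:
```python
from h import *
s,R=cur()
for n in ['w4','d4','s4']:
    c=load(n); w=cloud(c); t=R.inv().apply((w-s['ee_pos']).reshape(-1,3)).reshape(w.shape)
    m=(np.abs(t[...,0])<.02)&(np.abs(t[...,1])<.02)&(t[...,2]>.076)&(t[...,2]<.14)
    p=t[m]; print(n,len(p),'zmax',p[:,2].max().round(4))
    for a in np.arange(.076,.13,.01):
        q=p[(p[:,2]>=a)&(p[:,2]<a+.01)]
        if len(q)>2: print(' %.3f'%a,len(q),q.mean(0).round(4),'x',q[:,0].min().round(4),q[:,0].max().round(4),'y',q[:,1].min().round(4),q[:,1].max().round(4))
```

```text
w4 233 zmax 0.1225
 0.076 5 [0.0101 0.     0.0763] x 0.0099 0.0102 y -0.0071 0.0086
 0.086 34 [0.0034 0.0011 0.0941] x 0.0028 0.0038 y -0.0026 0.0052
 0.096 83 [0.0034 0.0012 0.1009] x 0.0029 0.0041 y -0.0027 0.0048
 0.106 71 [0.0034 0.0013 0.1109] x 0.0026 0.004 y -0.0027 0.005
 0.116 40 [0.0033 0.0014 0.1193] x 0.003 0.0037 y -0.0023 0.0051
d4 70 zmax 0.1229
 0.076 4 [0.0035 0.0011 0.0838] x 0.0026 0.0046 y -0.0031 0.0048
 0.086 16 [ 0.0023 -0.0013  0.0902] x -0.0019 0.0055 y -0.0045 0.0034
 0.096 21 [ 0.0025 -0.0006  0.1006] x -0.0017 0.0052 y -0.0045 0.0044
 0.106 20 [ 0.0017 -0.0009  0.1112] x -0.0056 0.0056 y -0.0049 0.0055
 0.116 9 [ 0.002  -0.0006  0.1193] x -0.0019 0.004 y -0.0038 0.0032
s4 30 zmax 0.1225
 0.076 6 [-0.0007  0.0054  0.0827] x -0.0042 0.0027 y 0.0026 0.0078
 0.086 4 [-0.0006  0.0043  0.0909] x -0.0034 0.0044 y -0.0003 0.0063
 0.096 8 [-0.0016  0.0013  0.1012] x -0.0051 0.0022 y -0.0052 0.005
 0.106 7 [-0.0013  0.0026  0.1112] x -0.0041 0.0024 y -0.0005 0.0044
 0.116 5 [0.0007 0.0024 0.1195] x -0.0028 0.0034 y 0.0008 0.0058
```

The wrist camera sees the shank 1.2 mm off the pads' centre plane, which must be camera bias. Correcting for it gives a TCP target of about (0.5513, -0.0938).

```bash
python3 -c "
from h import *
plan([0.5513,-0.0938,0.275],103.8)"
```

```text
lin cm [-29.031  -6.409  -0.246] turn [-0.07  0.01  1.89] t 5.5 pos [0.5345 0.203  0.2724] yaw 105.69 F [-0.57 -0.14 -0.79] w 0.0137
```

Request:
apply_moves(
  linear=[
    [-2.5, -0.5, 0],
    [-7, -1.5, 0],
    [-12, -2.6, 0],
    [-17, -3.7, 0],
    [-22, -4.8, 0],
    [-26.5, -5.8, 0],
    [-28.5, -6.3, 0],
    [-29, -6.4, 0],
  ],
  turn=[
    [0, 0, 0],
    [0, 0, 0.4],
    [0, 0, 0.8],
    [0, 0, 1.2],
    [0, 0, 1.6],
    [0, 0, 1.9],
    [0, 0, 1.9],
    [0, 0, 1.9],
  ],
  fingers=[0.8, 0.8, 0.8, 0.8, 0.8, 0.8, 0.8, 0.8],
)

```text
time_s: 6.5
ee_pos: [0.5513, -0.0938, 0.2722]
ee_rot: [-0.001, 0.618, 0.786, -0.0]
force: [0.2, 0.1, -0.6]
gripper_width: 0.0136
```

Run:
```python
from h import *
for n,f in(('wrist','w5'),('side','d5'),('scene','s5')): snap(n,f)
plan([0.5513,-0.0938,0.275],103.8)
c=load('w5');cv2.imwrite('pics/w5b.png',cv2.resize(c['image'][150:300,160:340,::-1],None,fx=4,fy=4,interpolation=cv2.INTER_CUBIC))
for n in 'ds':
    c=load(n+'5'); u,v=proj(c,[.551,-.094,.13]).astype(int); print(u,v)
    cv2.imwrite(f'pics/{n}5c.png',cv2.resize(c['image'][max(0,v-60):v+60,u-60:u+60,::-1],None,fx=4,fy=4,interpolation=cv2.INTER_CUBIC))
```

```text
lin cm [-0.257 -0.106 -0.206] turn [-0.   -0.07  0.14] t 6.65 pos [ 0.5517 -0.091   0.2729] yaw 103.94 F [-0.27  0.41 -1.47] w 0.014
280 176
236 168
```

View pics/w5b.png

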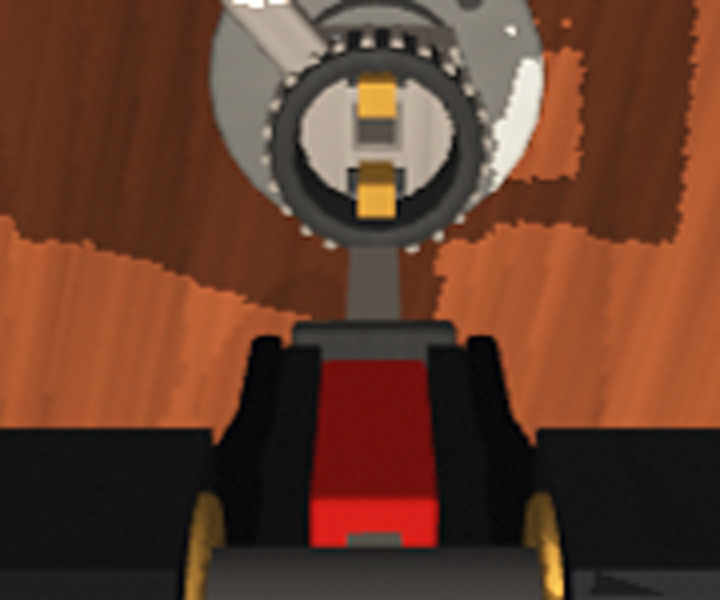

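View pics/d5c.png

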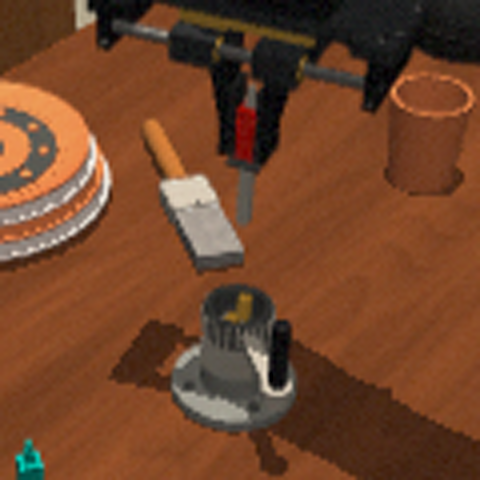

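View pics/s5c.png

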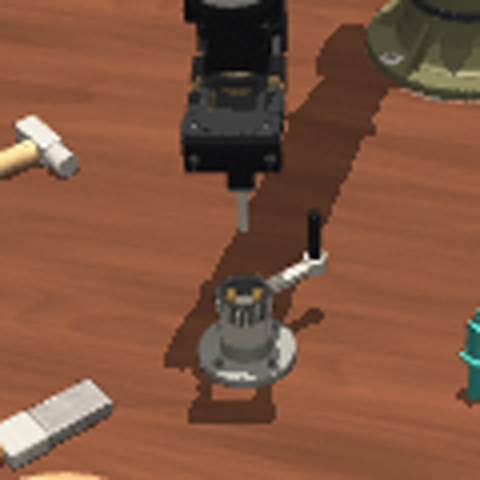

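Both jaws line up with the image column of the shank (shank 373, jaws 377), so the yaw is right. Next I measure the offset between shank and bore within this same picture.

Run:
```python
from h import *
s,R=cur(); c=load('w5'); w=cloud(c)
t=R.inv().apply((w-s['ee_pos']).reshape(-1,3)).reshape(w.shape)
m=(np.abs(t[...,0])<.01)&(np.abs(t[...,1])<.012)&(t[...,2]>.09)&(t[...,2]<.14)
p=t[m]; print('shank front face x',np.median(p[:,0]).round(4),'edges y',np.percentile(p[:,1],[1,99]).round(4),'zmax',p[:,2].max())
def T(u,v,z): return R.inv().apply(onz(c,u,v,z)-s['ee_pos']).round(4)
h=cv2.cvtColor(c['image'],cv2.COLOR_RGB2HSV)
# ring circle
m=(w[...,2]>.0765)&(w[...,2]<.080)&(np.hypot(w[...,0]-.5525,w[...,1]+.094)<.03)
cs,_=cv2.findContours(m.astype(np.uint8),cv2.RETR_CCOMP,cv2.CHAIN_APPROX_NONE)
for k in cs:
    if len(k)>40:
        q=np.array([T(*p[0],.078) for p in k])[:,:2]; A=np.c_[2*q,np.ones(len(q))]; x=np.linalg.lstsq(A,(q**2).sum(1),rcond=None)[0]; print('circ tool',x[:2],np.sqrt(x[2]+x[0]**2+x[1]**2))
f=lambda x,y:(160+x/4-.5,150+y/4-.5)
for a,b in [((357,78),(396,78)),((357,212),(397,212)),((350,250),(398,250)),((351,300),(399,300))]: print(f(*a),f(*b))
print('jaws y far',T(*f(357,78),.076),T(*f(396,78),.076),'near',T(*f(357,200),.076),T(*f(397,200),.076))
print('bore y', T(*f(354,140),.056),T(*f(400,140),.056))
```

```text
shank front face x 0.0008 edges y [-0.0043  0.0034] zmax 0.12376016881424592
circ tool [-0.00340787  0.00017457] 0.02320177962357564
circ tool [-0.00359149  0.0003542 ] 0.01823301304294148
(248.75, 169.0) (258.5, 169.0)
(248.75, 202.5) (258.75, 202.5)
(247.0, 212.0) (259.0, 212.0)
(247.25, 224.5) (259.25, 224.5)
jaws y far [ 0.0126 -0.0043  0.197 ] [0.0126 0.0042 0.197 ] near [-0.0153 -0.0045  0.1969] [-0.0153  0.0044  0.1969]
bore y [-0.0071 -0.0054  0.2169] [-0.0072  0.0054  0.2169]
```

Offset is only (-0.3, +0.7) mm, so I correct y and descend to just above the bore's mouth.

Request:
apply_moves(
  linear=[
    [-0.03, 0.07, 1],
    [-0.03, 0.07, 3],
    [-0.03, 0.07, 5],
    [-0.03, 0.07, 6.5],
    [-0.03, 0.07, 7.5],
    [-0.03, 0.07, 8],
    [-0.03, 0.07, 8.4],
    [-0.03, 0.07, 8.6],
  ],
  turn=[
    [0, 0, 0],
    [0, 0, 0],
    [0, 0, 0],
    [0, 0, 0],
    [0, 0, 0],
    [0, 0, 0],
    [0, 0, 0],
    [0, 0, 0],
  ],
  fingers=[0.8, 0.8, 0.8, 0.8, 0.8, 0.8, 0.8, 0.8],
)

```text
time_s: 7.65
ee_pos: [0.5526, -0.0934, 0.1873]
ee_rot: [0.0, 0.617, 0.787, 0.0]
force: [-0.2, -0.3, -0.2]
gripper_width: 0.0137
```

Run:
```python
from h import *
c=snap('wrist','w6');cv2.imwrite('pics/w6b.png',cv2.resize(c['image'][150:300,160:340,::-1],None,fx=4,fy=4,interpolation=cv2.INTER_CUBIC))
c=snap('side','d6');u,v=280,190
cv2.imwrite('pics/d6c.png',cv2.resize(c['image'][v-50:v+50,u-50:u+50,::-1],None,fx=5,fy=5,interpolation=cv2.INTER_CUBIC))
plan([.551,-.094,.16],103.8)
```

```text
lin cm [-0.02  -0.155  2.727] turn [ 0.01  0.01 -0.02] t 7.75 pos [ 0.5525 -0.0934  0.1873] yaw 103.78 F [ 1.02 -0.35 -0.1 ] w 0.0139
```

View pics/w6b.png

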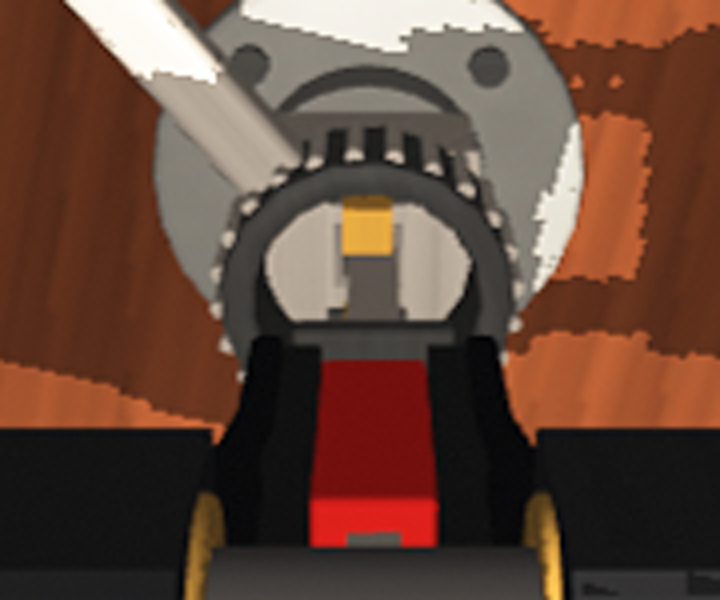

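View pics/d6c.png

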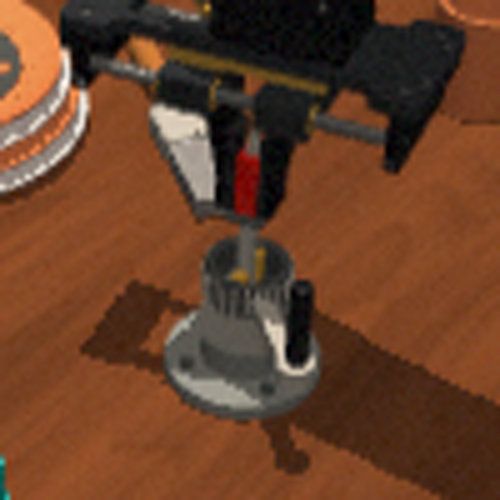

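Run:
```python
from h import *
s,R=cur(); c=load('w6'); w=cloud(c)
t=R.inv().apply((w-s['ee_pos']).reshape(-1,3)).reshape(w.shape)
for a in [.09,.1,.108,.114]:
    m=(np.abs(t[...,0])<.008)&(np.abs(t[...,1])<.012)&(t[...,2]>a)&(t[...,2]<a+.008); p=t[m]
    if len(p): print('shank',a,len(p),np.median(p[:,0]).round(4),p[:,1].min().round(4),p[:,1].max().round(4))
T=lambda u,v,z:R.inv().apply(onz(c,u,v,z)-s['ee_pos'])
k=(w[...,2]>.0765)&(w[...,2]<.080)&(np.hypot(t[...,0],t[...,1])<.035)
cs,_=cv2.findContours(k.astype(np.uint8),cv2.RETR_CCOMP,cv2.CHAIN_APPROX_NONE)
for k in cs:
    if len(k)>40:
        q=np.array([T(*p[0],.078) for p in k])[:,:2]; r=np.hypot(*(q-q.mean(0)).T)
        print('cont',len(k),'y range',q[:,1].min().round(4),q[:,1].max().round(4),'x max',q[:,0].max().round(4))
f=lambda x,y:(160+x/4-.5,150+y/4-.5)
print('jaw',T(*f(342,230),.076).round(4),T(*f(394,230),.076).round(4))
p=w[(w[...,2]>.07)&(w[...,2]<.079)&(np.hypot(t[...,0],t[...,1])<.035)]; print('ring z',np.percentile(p[:,2],[50,90]))
```

```text
shank 0.09 44 0.0034 -0.0028 0.005
shank 0.1 61 0.0034 -0.0029 0.0046
shank 0.108 86 0.0034 -0.0037 0.0048
shank 0.114 36 0.0033 -0.0025 0.0048
cont 282 y range -0.0249 0.0244 x max 0.0233
jaw [ 0.0108 -0.0043  0.1113] [0.0108 0.004  0.1113]
ring z [0.07683238 0.07841386]
```

At this closer depth the shank sits 1.1 mm off in tool +y, so camera tilt had skewed the view from higher up. I shift -0.11 cm and go down slowly.

Request:
apply_moves(
  linear=[
    [-0.02, -0.08, 0],
    [-0.03, -0.11, 0],
    [-0.03, -0.11, 0.2],
    [-0.03, -0.11, 0.4],
    [-0.03, -0.11, 0.6],
    [-0.03, -0.11, 0.8],
    [-0.03, -0.11, 0.9],
    [-0.03, -0.11, 1],
  ],
  turn=[
    [0, 0, 0],
    [0, 0, 0],
    [0, 0, 0],
    [0, 0, 0],
    [0, 0, 0],
    [0, 0, 0],
    [0, 0, 0],
    [0, 0, 0],
  ],
  fingers=[0.8, 0.8, 0.8, 0.8, 0.8, 0.8, 0.8, 0.8],
)

```text
time_s: 8.75
ee_pos: [0.5514, -0.0939, 0.1771]
ee_rot: [0.0, 0.617, 0.787, -0.0]
force: [0.1, -0.7, -0.5]
gripper_width: 0.014
```

Request:
apply_moves(
  linear=[
    [0, 0, 0.15],
    [0, 0, 0.3],
    [0, 0, 0.45],
    [0, 0, 0.6],
    [0, 0, 0.75],
    [0, 0, 0.9],
    [0, 0, 1],
    [0, 0, 1],
  ],
  turn=[
    [0, 0, 0],
    [0, 0, 0],
    [0, 0, 0],
    [0, 0, 0],
    [0, 0, 0],
    [0, 0, 0],
    [0, 0, 0],
    [0, 0, 0],
  ],
  fingers=[0.8, 0.8, 0.8, 0.8, 0.8, 0.8, 0.8, 0.8],
)

```text
time_s: 9.75
ee_pos: [0.5513, -0.0939, 0.1671]
ee_rot: [-0.0, 0.617, 0.787, -0.0]
force: [0.5, 1.0, -0.2]
gripper_width: 0.014
```

Run:
```python
from h import *
c=snap('wrist','w7');cv2.imwrite('pics/w7b.png',cv2.resize(c['image'][150:300,160:340,::-1],None,fx=4,fy=4,interpolation=cv2.INTER_CUBIC))
plan([.551,-.094,.16],103.8)
```

```text
lin cm [ 0.005 -0.04   0.718] turn [ 0.    0.01 -0.01] t 9.8 pos [ 0.5514 -0.094   0.1672] yaw 103.79 F [ 0.31 -0.61 -1.13] w 0.0139
```

View pics/w7b.png

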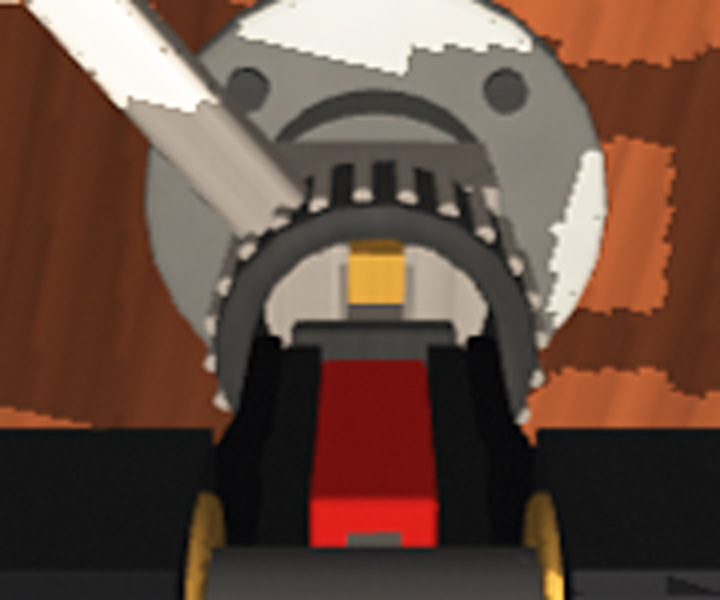

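The shank is in the bore with no contact force. I lower the grip to 12 N as a slip limit and feel for the stop in small steps.

Request:
apply_moves(
  linear=[
    [0, 0, 0.1],
    [0, 0, 0.2],
    [0, 0, 0.3],
    [0, 0, 0.4],
    [0, 0, 0.45],
    [0, 0, 0.5],
    [0, 0, 0.5],
  ],
  turn=[
    [0, 0, 0],
    [0, 0, 0],
    [0, 0, 0],
    [0, 0, 0],
    [0, 0, 0],
    [0, 0, 0],
    [0, 0, 0],
  ],
  fingers=[0.8, 0.8, 0.8, 0.8, 0.8, 0.8, 0.8],
  grip_force=12,
)

```text
time_s: 10.68
ee_pos: [0.5514, -0.0939, 0.1622]
ee_rot: [0.0, 0.617, 0.787, -0.0]
force: [0.5, -0.2, -1.3]
gripper_width: 0.0142
```

Request:
apply_moves(
  linear=[
    [0, 0, 0.04],
    [0, 0, 0.08],
    [0, 0, 0.12],
    [0, 0, 0.12],
  ],
  turn=[
    [0, 0, 0],
    [0, 0, 0],
    [0, 0, 0],
    [0, 0, 0],
  ],
  fingers=[0.8, 0.8, 0.8, 0.8],
)

```text
time_s: 11.18
ee_pos: [0.5513, -0.0939, 0.1609]
ee_rot: [-0.0, 0.617, 0.787, -0.0]
force: [0.3, 0.2, -1.5]
gripper_width: 0.0141
```

Request:
apply_moves(
  linear=[
    [0, 0, 0.04],
    [0, 0, 0.08],
    [0, 0, 0.1],
    [0, 0, 0.1],
  ],
  turn=[
    [0, 0, 0],
    [0, 0, 0],
    [0, 0, 0],
    [0, 0, 0],
  ],
  fingers=[0.8, 0.8, 0.8, 0.8],
)

```text
time_s: 11.68
ee_pos: [0.5514, -0.0939, 0.1599]
ee_rot: [-0.0, 0.617, 0.787, -0.0]
force: [0.7, -0.3, -0.5]
gripper_width: 0.0137
```

Request:
apply_moves(
  linear=[
    [0, 0, 0.04],
    [0, 0, 0.08],
    [0, 0, 0.1],
    [0, 0, 0.1],
  ],
  turn=[
    [0, 0, 0],
    [0, 0, 0],
    [0, 0, 0],
    [0, 0, 0],
  ],
  fingers=[0.8, 0.8, 0.8, 0.8],
)

```text
time_s: 12.18
ee_pos: [0.5514, -0.094, 0.1589]
ee_rot: [-0.0, 0.617, 0.787, -0.0]
force: [-0.8, -0.5, 0.1]
gripper_width: 0.0137
```

Request:
apply_moves(
  linear=[
    [0, 0, 0.04],
    [0, 0, 0.08],
    [0, 0, 0.1],
    [0, 0, 0.1],
  ],
  turn=[
    [0, 0, 0],
    [0, 0, 0],
    [0, 0, 0],
    [0, 0, 0],
  ],
  fingers=[0.8, 0.8, 0.8, 0.8],
)

```text
time_s: 12.68
ee_pos: [0.5514, -0.094, 0.1579]
ee_rot: [0.0, 0.617, 0.787, -0.0]
force: [-0.1, -0.2, -0.9]
gripper_width: 0.0138
```

Request:
apply_moves(
  linear=[
    [0, 0, 0.03],
    [0, 0, 0.06],
    [0, 0, 0.08],
    [0, 0, 0.08],
  ],
  turn=[
    [0, 0, 0],
    [0, 0, 0],
    [0, 0, 0],
    [0, 0, 0],
  ],
  fingers=[0.8, 0.8, 0.8, 0.8],
)

```text
time_s: 13.18
ee_pos: [0.5514, -0.0939, 0.1571]
ee_rot: [0.0, 0.617, 0.787, -0.0]
force: [0.6, 0.4, -0.4]
gripper_width: 0.014
```

Request:
apply_moves(
  linear=[
    [0, 0, 0.03],
    [0, 0, 0.06],
    [0, 0, 0.08],
    [0, 0, 0.08],
  ],
  turn=[
    [0, 0, 0],
    [0, 0, 0],
    [0, 0, 0],
    [0, 0, 0],
  ],
  fingers=[0.8, 0.8, 0.8, 0.8],
)

```text
time_s: 13.68
ee_pos: [0.5516, -0.094, 0.157]
ee_rot: [0.0, 0.617, 0.787, -0.0]
force: [-1.5, 0.6, 4.2]
gripper_width: 0.0137
```

Request:
apply_moves(
  linear=[
    [0, 0, 0.03],
    [0, 0, 0.05],
    [0, 0, 0.06],
    [0, 0, 0.06],
  ],
  turn=[
    [0, 0, 0],
    [0, 0, 0],
    [0, 0, 0],
    [0, 0, 0],
  ],
  fingers=[0.8, 0.8, 0.8, 0.8],
)

```text
time_s: 14.18
ee_pos: [0.5517, -0.094, 0.1569]
ee_rot: [0.0, 0.617, 0.787, -0.0]
force: [-2.9, -0.3, 8.8]
gripper_width: 0.014
```

Contact: z has stopped at 0.157 and the force has risen to 8.8 N, so the foot is at about 32 mm, inside the 31 to 37 mm range. I relax the press and open.

Request:
apply_moves(
  linear=[
    [0, 0, -0.05],
    [0, 0, -0.08],
    [0, 0, -0.08],
    [0, 0, -0.08],
    [0, 0, -0.08],
  ],
  turn=[
    [0, 0, 0],
    [0, 0, 0],
    [0, 0, 0],
    [0, 0, 0],
    [0, 0, 0],
  ],
  fingers=[0.8, 0.8, 2, 3.2, 3.2],
)

```text
time_s: 14.8
ee_pos: [0.5512, -0.0939, 0.1562]
ee_rot: [-0.0, 0.617, 0.787, -0.0]
force: [0.8, -0.1, 0.4]
gripper_width: 0.0297
```

Request:
apply_moves(
  linear=[
    [0, 0, -1],
    [0, 0, -3],
    [0, 0, -6],
    [0, 0, -9],
    [0, 0, -11],
    [0, 0, -11.5],
  ],
  turn=[
    [0, 0, 0],
    [0, 0, 0],
    [0, 0, 0],
    [0, 0, 0],
    [0, 0, 0],
    [0, 0, 0],
  ],
  fingers=[3.2, 3.2, 3.2, 3.2, 3.2, 3.2],
)

```text
time_s: 15.55
ee_pos: [0.5524, -0.0939, 0.2745]
ee_rot: [0.002, 0.617, 0.787, 0.001]
force: [-0.0, 0.2, 0.5]
gripper_width: 0.0321
```

Run:
```python
from h import *
for n,f in(('wrist','w8'),('side','d8'),('scene','s8')): snap(n,f)
c=load('w8');cv2.imwrite('pics/w8b.png',cv2.resize(c['image'][:,:,::-1],(800,600),interpolation=cv2.INTER_CUBIC))
for n in 'ds':
    c=load(n+'8'); u,v=proj(c,[.551,-.094,.09]).astype(int)
    cv2.imwrite(f'pics/{n}8c.png',cv2.resize(c['image'][v-50:v+50,u-50:u+50,::-1],None,fx=5,fy=5,interpolation=cv2.INTER_CUBIC))
plan([.49,-.048,.2],103.8)
for n in ['w8','d8','s8']:
    c=load(n); w=cloud(c); k=(np.hypot(w[...,0]-.5515,w[...,1]+.0945)<.012)&(w[...,2]>.05)&(w[...,2]<.145)
    z=w[k][:,2]; print(n,np.histogram(z,bins=[.05,.075,.077,.079,.081,.083,.085,.087,.09,.115,.118,.12,.122,.124,.13,.132,.134,.136,.138,.145]))
c=load('w8');w=cloud(c)
for zl,zh,r in[(.117,.124,.013),(.081,.0875,.016),(.131,.139,.008)]:
    k=(w[...,2]>zl)&(w[...,2]<zh)&(np.hypot(w[...,0]-.5515,w[...,1]+.0945)<r)
    if k.sum()>5: z=np.median(w[k][:,2]);rc=cv2.minAreaRect(np.argwhere(k)[:,::-1].astype(np.float32)); P=np.array([onz(c,*x,z) for x in cv2.boxPoints(rc)]); print(z,P.mean(0),np.linalg.norm(P[1]-P[0]),np.linalg.norm(P[2]-P[1]),rc)
```

```text
lin cm [ 5.921 -4.853  7.16 ] turn [-0.    0.02 -0.01] t 15.7 pos [ 0.5512 -0.0939  0.2716] yaw 103.79 F [-0.06  0.11 -0.22] w 0.0321
w8 (array([ 73,  18,   2,   0,  54, 157,  14,  17, 150,  20, 172,  61,   9,
        40,   6,  26,  12,   0,   0]), array([0.05 , 0.075, 0.077, 0.079, 0.081, 0.083, 0.085, 0.087, 0.09 ,
       0.115, 0.118, 0.12 , 0.122, 0.124, 0.13 , 0.132, 0.134, 0.136,
       0.138, 0.145]))
d8 (array([ 6,  2,  1,  2,  6, 14,  2,  3, 48,  6, 10,  6,  1,  6,  0,  3,  0,
        0,  0]), array([0.05 , 0.075, 0.077, 0.079, 0.081, 0.083, 0.085, 0.087, 0.09 ,
       0.115, 0.118, 0.12 , 0.122, 0.124, 0.13 , 0.132, 0.134, 0.136,
       0.138, 0.145]))
s8 (array([ 9,  0,  0,  1,  5,  5,  1,  4, 20,  4,  7,  0,  3,  3,  0,  0,  1,
        0,  0]), array([0.05 , 0.075, 0.077, 0.079, 0.081, 0.083, 0.085, 0.087, 0.09 ,
       0.115, 0.118, 0.12 , 0.122, 0.124, 0.13 , 0.132, 0.134, 0.136,
       0.138, 0.145]))
0.11961718960929985 [ 0.55252985 -0.0939025   0.11961719] 0.012925168096002112 0.013775341608582297 ((251.5, 200.5), (17.0, 17.0), 90.0)
0.0835690009064961 [ 0.55254981 -0.09395528  0.083569  ] 0.02143440619142384 0.02172402835523569 ((251.5, 187.0), (24.0, 25.0), 90.0)
0.13349334331861487 [ 0.55257298 -0.09409164  0.13349334] 0.00362931793524389 0.0046455842381778545 ((251.5, 207.0), (6.0, 5.0), 90.0)
```

View pics/w8b.png

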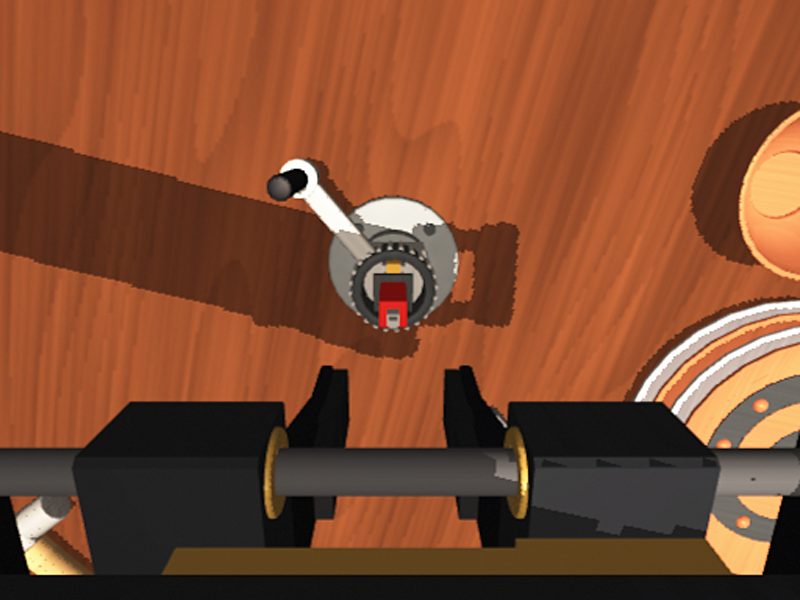

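View pics/d8c.png

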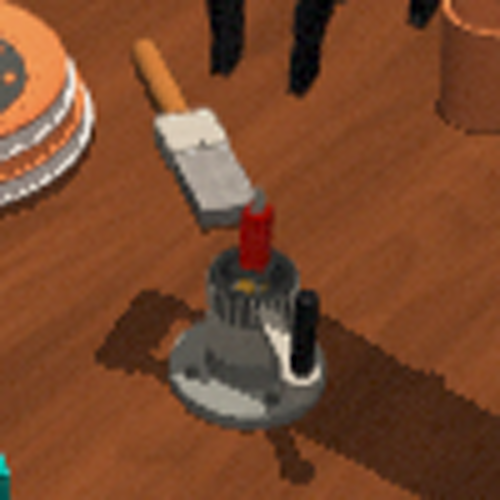

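View pics/s8c.png

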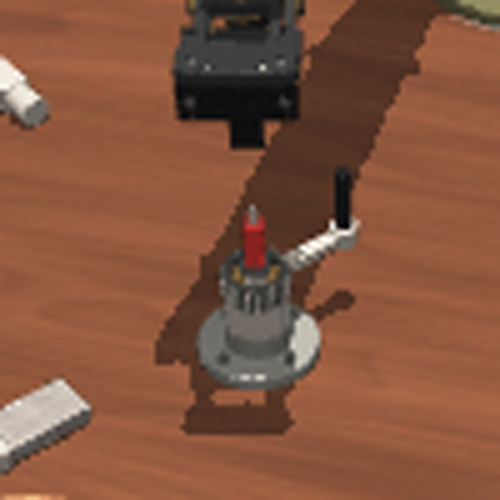

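The graver stands upright with its flange top at 83.6 mm (foot 31.6 mm), about 1.6 mm above the nut. Next I locate the pin.

Run:
```python
from h import *
def pinc(c):
    w=cloud(c); k=(w[...,2]>.1215)&(w[...,2]<.129)&(np.hypot(w[...,0]-.4895,w[...,1]+.0475)<.012)
    q=np.argwhere(k)[:,::-1]
    P=np.array([onz(c,*x,.125) for x in q]); return len(q),P.mean(0).round(4),np.median(w[k][:,2]).round(4),(P.max(0)-P.min(0)).round(4)
for n in ['w1','w5','w6','w7','w8','d8','s8','d0','s0']:
    f={'d0':'side0','s0':'scene0'}.get(n,n)
    try: print(n,pinc(load(f)))
    except Exception as e: print(n,'-',e)
a=(.4888,-.0483)
for n in ['w8','d8','s8']: print(n,proj(load(n),(a[0],a[1],.125)))
F=[arm.get_state()['force']]
for i in range(6): eyes.camera('side'); F.append(arm.get_state()['force'])
print(np.mean(F,0),np.std(F,0))
```

```text
w1 (496, array([ 0.4892, -0.0475,  0.125 ]), np.float64(0.1247), array([0.0124, 0.0118, 0.    ]))
w5 (236, array([ 0.4891, -0.0465,  0.125 ]), np.float64(0.1248), array([0.0118, 0.0119, 0.    ]))
w6 (545, array([ 0.4892, -0.0463,  0.125 ]), np.float64(0.1248), array([0.0122, 0.0118, 0.    ]))
w7 (708, array([ 0.4892, -0.0462,  0.125 ]), np.float64(0.1248), array([0.0119, 0.0119, 0.    ]))
w8 (231, array([ 0.4891, -0.0465,  0.125 ]), np.float64(0.1248), array([0.0115, 0.0114, 0.    ]))
d8 (15, array([ 0.4858, -0.0443,  0.125 ]), np.float64(0.1248), array([0.0102, 0.0128, 0.    ]))
s8 (6, array([ 0.4879, -0.047 ,  0.125 ]), np.float64(0.1254), array([0.0126, 0.0083, 0.    ]))
d0 (15, array([ 0.4855, -0.0445,  0.125 ]), np.float64(0.1243), array([0.0104, 0.0112, 0.    ]))
s0 (9, array([ 0.4896, -0.0461,  0.125 ]), np.float64(0.125), array([0.0172, 0.0083, 0.    ]))
w8 [178.21863303 122.47635039]
d8 [289.82489586 196.10752375]
s8 [253.57696459 161.10603347]
[-0.08139911 -0.13567586 -0.33578352] [0.43138087 0.29110779 0.36100526]
```

```bash
python3 -c "
from h import *
plan([0.4881,-0.0466,0.156],143.2)"
```

```text
lin cm [ 6.09  -4.979 11.497] turn [ -0.05  -0.05 -39.41] t 16.0 pos [ 0.5511 -0.0939  0.2709] yaw 103.79 F [ 0.43  0.43 -1.15] w 0.032
```

Request:
apply_moves(
  linear=[
    [1.5, -1.2, 0],
    [3.2, -2.6, 1],
    [4.8, -3.9, 2],
    [5.8, -4.8, 3],
    [6.1, -5, 4],
    [6.1, -5, 5],
    [6.1, -5, 5.5],
    [6.1, -5, 5.5],
  ],
  turn=[
    [0, 0, -8],
    [0, 0, -16],
    [0, 0, -24],
    [0, 0, -32],
    [0, 0, -39.4],
    [0, 0, -39.4],
    [0, 0, -39.4],
    [0, 0, -39.4],
  ],
  fingers=[4, 4, 4, 4, 4, 4, 4, 4],
)

```text
time_s: 17.0
ee_pos: [0.4883, -0.0467, 0.2162]
ee_rot: [-0.0, 0.316, 0.949, 0.0]
force: [0.2, -0.1, 0.0]
gripper_width: 0.0402
```

Run:
```python
from h import *
c=snap('wrist','w9');snap('scene','s9')
plan([0.4881,-0.0466,0.156],143.2)
```

```text
lin cm [ 0.047 -0.024  6.075] turn [ 0.02  0.01 -0.06] t 17.1 pos [ 0.4886 -0.0467  0.2168] yaw 143.14 F [ 0.45 -0.2   0.21] w 0.0401
```

View pics/w9.png

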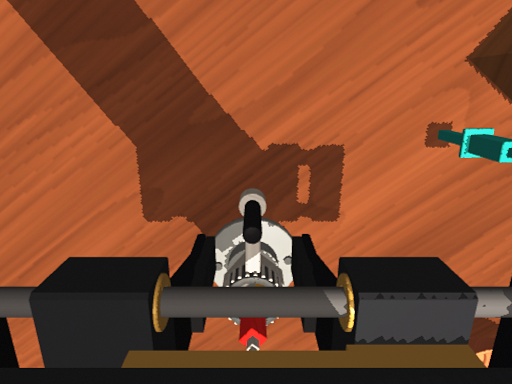

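The pin's top, at about (252,235), is centred between the fingers. I descend 6 cm and grip it.

Request:
apply_moves(
  linear=[
    [0, 0, 1],
    [0, 0, 2.5],
    [0, 0, 4],
    [0, 0, 5.3],
    [0, 0, 6],
    [0, 0, 6],
    [0, 0, 6],
    [0, 0, 6],
  ],
  turn=[
    [0, 0, 0],
    [0, 0, 0],
    [0, 0, 0],
    [0, 0, 0],
    [0, 0, 0],
    [0, 0, 0],
    [0, 0, 0],
    [0, 0, 0],
  ],
  fingers=[4, 4, 4, 4, 3, 1.8, 0.8, 0.8],
  grip_force=15,
)

```text
time_s: 18.1
ee_pos: [0.4883, -0.0472, 0.157]
ee_rot: [0.0, 0.316, 0.949, -0.001]
force: [-1.0, -1.2, 1.5]
gripper_width: 0.0116
```

Request:
apply_moves(
  linear=[
    [0, 0, 0],
    [0, 0, 0],
  ],
  turn=[
    [0, 0, 0],
    [0, 0, 0],
  ],
  fingers=[0.8, 0.8],
)

```text
time_s: 18.35
ee_pos: [0.4883, -0.0472, 0.157]
ee_rot: [0.0, 0.316, 0.949, -0.001]
force: [-2.8, -1.9, 3.9]
gripper_width: 0.0114
```

Run:
```python
from h import *
c=snap('wrist','w10');plan([0.4881,-0.0466,0.156],143.2)
C=np.array([.5514,-.0940])
for st in (5,10,15,20,25,30,35,40,45,50,55,60):
    # chord in tool frame (x radial out, y tangential cw): r=79
    a=np.radians(st); r=7.95; print(st, 'lin',(r*(np.cos(a)-1)).round(2),(r*np.sin(a)).round(2),'turn z',st)
```

```text
lin cm [0.048 0.035 0.099] turn [-0.05  0.04 -0.04] t 18.4 pos [ 0.4883 -0.0472  0.157 ] yaw 143.16 F [-1.78 -2.24  4.56] w 0.0114
5 lin -0.03 0.69 turn z 5
10 lin -0.12 1.38 turn z 10
15 lin -0.27 2.06 turn z 15
20 lin -0.48 2.72 turn z 20
25 lin -0.74 3.36 turn z 25
30 lin -1.07 3.97 turn z 30
35 lin -1.44 4.56 turn z 35
40 lin -1.86 5.11 turn z 40
45 lin -2.33 5.62 turn z 45
50 lin -2.84 6.09 turn z 50
55 lin -3.39 6.51 turn z 55
60 lin -3.97 6.88 turn z 60
```

View pics/w10.png

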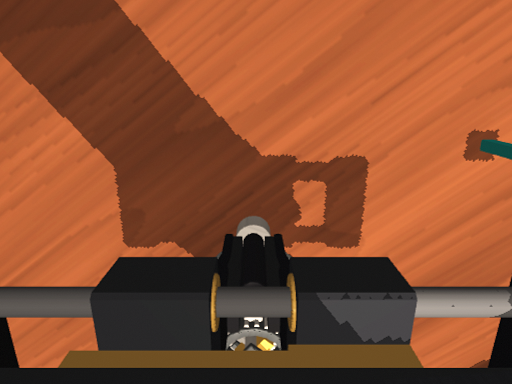

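The pin is gripped (11.4 mm). The jaws cannot meet the shank before 20°, so I first turn 15° clockwise along the arc.

Request:
apply_moves(
  linear=[
    [-0.01, 0.35, 0],
    [-0.03, 0.69, 0],
    [-0.07, 1.04, 0],
    [-0.12, 1.38, 0],
    [-0.19, 1.72, 0],
    [-0.27, 2.06, 0],
  ],
  turn=[
    [0, 0, 2.5],
    [0, 0, 5],
    [0, 0, 7.5],
    [0, 0, 10],
    [0, 0, 12.5],
    [0, 0, 15],
  ],
  fingers=[0.8, 0.8, 0.8, 0.8, 0.8, 0.8],
)

```text
time_s: 19.15
ee_pos: [0.5028, -0.0323, 0.157]
ee_rot: [0.0, 0.438, 0.899, -0.001]
force: [-2.0, -2.1, 4.6]
gripper_width: 0.0113
```

```bash
cat >> h.py <<'E'
def feel(n=4,C=(.5514,-.0940)):
    F=[];P=[];s,R=cur()
    for i in range(n):
        F.append(R.inv().apply(s['force']));P.append(s['ee_pos']); 
        eyes.camera('side'); s,R=cur()
    F=np.array(F);p=np.mean(P,0);d=p[:2]-C; st=arm.get_state()
    print('t',round(st['time_s'],2),'Ftool',F.mean(0).round(2),'sd',F.std(0).round(2),'ys',F[:,1].round(1),'T/r',round(float(st['ft_torque'][2]),3),'pos',p.round(4),'r',np.hypot(*d).round(4),'ang',np.degrees(np.arctan2(d[1],d[0])).round(2),'yaw',np.degrees(np.arctan2(*R.as_matrix()[1::-1,0])).round(1),'w',round(st['gripper_width'],4))
E
python3 -c "
from h import *
feel(6)"
```

```text
t 19.45 Ftool [-0.72 -2.49 -4.8 ] sd [0.31 0.4  0.37] ys [-2.9 -3.1 -2.4 -2.3 -2.3 -1.9] T/r -0.035 pos [ 0.5031 -0.032   0.157 ] r 0.0785 ang 127.93 yaw 128.2 w 0.0115
```

```bash
cat >> h.py <<'E'
def M(C=(.5514,-.0940)):
    "one reading, no time: equivalent push at 80 mm, N"
    s,R=cur(); d=s['ee_pos'][:2]-C; F=s['force']; m=d[0]*F[1]-d[1]*F[0]; T=s['ft_torque'][2]
    ft=R.inv().apply(F); print('t',round(s['time_s'],2),'F*r/.08 %.2f  with torque %.2f / %.2f'%(m/.08,(m+T)/.08,(m-T)/.08),'Ftool',ft.round(2),'T',s['ft_torque'].round(3),'r',np.hypot(*d).round(4),'ang',np.degrees(np.arctan2(d[1],d[0])).round(2))
E
python3 -c "
from h import *
M()"
```

```text
t 19.45 F*r/.08 1.52  with torque 1.09 / 1.96 Ftool [-1.25 -1.55 -6.73] T [-0.518  0.166 -0.035] r 0.0786 ang 127.91
```

Request:
apply_moves(
  linear=[
    [-0.01, 0.18, 0],
    [-0.01, 0.35, 0],
    [-0.02, 0.52, 0],
    [-0.03, 0.69, 0],
  ],
  turn=[
    [0, 0, 1.3],
    [0, 0, 2.5],
    [0, 0, 3.8],
    [0, 0, 5],
  ],
  fingers=[0.8, 0.8, 0.8, 0.8],
)

```text
time_s: 19.95
ee_pos: [0.5085, -0.0283, 0.157]
ee_rot: [0.0, 0.476, 0.879, -0.0]
force: [-2.2, -2.5, 6.8]
gripper_width: 0.0113
```

```bash
python3 -c "
from h import *
M();feel(5);M()"
```

```text
t 19.95 F*r/.08 3.18  with torque 3.25 / 3.11 Ftool [-0.88 -3.24 -6.78] T [-0.678  0.429  0.006] r 0.0785 ang 123.16
t 20.2 Ftool [-0.98 -3.05 -5.72] sd [0.23 0.41 0.79] ys [-3.2 -3.7 -2.5 -2.9 -3. ] T/r -0.071 pos [ 0.5086 -0.0282  0.157 ] r 0.0785 ang 123.05 yaw 123.2 w 0.0114
t 20.2 F*r/.08 3.66  with torque 2.77 / 4.56 Ftool [-1.33 -3.74 -5.26] T [-0.61   0.319 -0.071] r 0.0785 ang 123.03
```

Request:
apply_moves(
  linear=[
    [-0.01, 0.18, -0.02],
    [-0.01, 0.37, -0.04],
    [-0.02, 0.55, -0.05],
  ],
  turn=[
    [0, 0, 1.3],
    [0, 0, 2.7],
    [0, 0, 4],
  ],
  fingers=[0.8, 0.8, 0.8],
)

```text
time_s: 20.58
ee_pos: [0.5131, -0.0254, 0.157]
ee_rot: [0.0, 0.507, 0.862, -0.0]
force: [-1.7, -5.1, 4.2]
gripper_width: 0.0115
```

```bash
python3 -c "
from h import *
feel(5)"
```

```text
t 20.82 Ftool [-3.34 -3.31 -3.47] sd [0.47 0.77 0.47] ys [-3.9 -3.6 -4.  -3.1 -1.9] T/r -0.024 pos [ 0.5132 -0.0253  0.157 ] r 0.0785 ang 119.06 yaw 119.2 w 0.0117
```

Request:
apply_moves(
  linear=[
    [-0.01, 0.18, 0],
    [-0.01, 0.37, 0],
    [-0.02, 0.55, 0],
  ],
  turn=[
    [0, 0, 1.3],
    [0, 0, 2.7],
    [0, 0, 4],
  ],
  fingers=[0.8, 0.8, 0.8],
)

```text
time_s: 21.2
ee_pos: [0.518, -0.0229, 0.157]
ee_rot: [0.0, 0.536, 0.844, -0.0]
force: [-1.4, -5.9, 4.2]
gripper_width: 0.0115
```

```bash
python3 -c "
from h import *
feel(5)"
```

```text
t 21.45 Ftool [-4.57 -2.95 -2.9 ] sd [0.18 0.84 0.75] ys [-3.8 -4.1 -2.1 -2.7 -2.2] T/r 0.031 pos [ 0.5181 -0.0228  0.157 ] r 0.0786 ang 115.06 yaw 115.2 w 0.0112
```

The first readings after each move, about 3.8 to 4 N, match the free-running value. I also trim the growing radial pull.

Request:
apply_moves(
  linear=[
    [-0.03, 0.18, 0],
    [-0.06, 0.37, 0],
    [-0.08, 0.55, 0],
  ],
  turn=[
    [0, 0, 1.3],
    [0, 0, 2.7],
    [0, 0, 4],
  ],
  fingers=[0.8, 0.8, 0.8],
)

```text
time_s: 21.82
ee_pos: [0.5232, -0.0207, 0.157]
ee_rot: [-0.0, 0.566, 0.825, -0.0]
force: [-2.1, -4.6, 3.7]
gripper_width: 0.0112
```

```bash
python3 -c "
from h import *
feel(4)"
```

```text
t 22.02 Ftool [-3.4  -3.4  -3.16] sd [0.15 0.4  0.41] ys [-3.6 -2.8 -3.9 -3.3] T/r 0.019 pos [ 0.5234 -0.0207  0.157 ] r 0.0785 ang 110.9 yaw 111.2 w 0.0112
```

Request:
apply_moves(
  linear=[
    [-0.01, 0.18, 0],
    [-0.02, 0.37, 0],
    [-0.03, 0.55, 0],
  ],
  turn=[
    [0, 0, 1.3],
    [0, 0, 2.7],
    [0, 0, 4],
  ],
  fingers=[0.8, 0.8, 0.8],
)

```text
time_s: 22.4
ee_pos: [0.5285, -0.0189, 0.157]
ee_rot: [-0.0, 0.594, 0.804, -0.0]
force: [-3.5, -4.2, 4.1]
gripper_width: 0.0115
```

```bash
python3 -c "
from h import *
feel(4)"
```

```text
t 22.6 Ftool [-3.3  -3.46 -3.54] sd [0.4  0.71 0.46] ys [-4.6 -2.8 -2.9 -3.5] T/r -0.02 pos [ 0.5287 -0.0189  0.157 ] r 0.0785 ang 106.81 yaw 107.2 w 0.0114
```

Request:
apply_moves(
  linear=[
    [-0.02, 0.18, 0],
    [-0.04, 0.37, 0],
    [-0.05, 0.55, 0],
  ],
  turn=[
    [0, 0, 1.3],
    [0, 0, 2.7],
    [0, 0, 4],
  ],
  fingers=[0.8, 0.8, 0.8],
)

```text
time_s: 22.98
ee_pos: [0.5339, -0.0175, 0.157]
ee_rot: [-0.0, 0.622, 0.783, -0.0]
force: [-3.5, -2.6, 4.3]
gripper_width: 0.0112
```

```bash
python3 -c "
from h import *
feel(4)"
```

```text
t 23.18 Ftool [-1.81 -3.35 -4.32] sd [0.25 0.4  0.63] ys [-4.  -3.3 -3.  -3. ] T/r -0.053 pos [ 0.5341 -0.0175  0.157 ] r 0.0785 ang 102.77 yaw 103.2 w 0.0114
```

Request:
apply_moves(
  linear=[
    [-0.01, 0.18, 0],
    [-0.02, 0.37, 0],
    [-0.03, 0.55, 0],
  ],
  turn=[
    [0, 0, 1.3],
    [0, 0, 2.7],
    [0, 0, 4],
  ],
  fingers=[0.8, 0.8, 0.8],
)

```text
time_s: 23.55
ee_pos: [0.5393, -0.0164, 0.157]
ee_rot: [-0.0, 0.649, 0.761, 0.0]
force: [-3.8, -0.7, 3.9]
gripper_width: 0.0111
```

```bash
python3 -c "
from h import *
feel(4)"
```

```text
t 23.75 Ftool [-0.07 -3.1  -3.66] sd [0.43 0.53 0.39] ys [-3.9 -2.7 -3.3 -2.5] T/r -0.023 pos [ 0.5395 -0.0165  0.157 ] r 0.0785 ang 98.71 yaw 99.2 w 0.0113
```

Request:
apply_moves(
  linear=[
    [-0.01, 0.18, 0],
    [-0.01, 0.37, 0],
    [-0.02, 0.55, 0],
  ],
  turn=[
    [0, 0, 1.3],
    [0, 0, 2.7],
    [0, 0, 4],
  ],
  fingers=[0.8, 0.8, 0.8],
)

```text
time_s: 24.12
ee_pos: [0.5448, -0.0158, 0.157]
ee_rot: [-0.0, 0.675, 0.738, -0.0]
force: [-3.9, 0.7, 3.8]
gripper_width: 0.0116
```

```bash
python3 -c "
from h import *
feel(4)"
```

```text
t 24.32 Ftool [ 1.3  -3.66 -3.59] sd [0.5  0.37 0.11] ys [-3.8 -3.1 -3.6 -4.1] T/r -0.018 pos [ 0.5449 -0.0158  0.157 ] r 0.0785 ang 94.72 yaw 95.2 w 0.012
```

Request:
apply_moves(
  linear=[
    [-0.01, 0.18, 0],
    [-0.01, 0.37, 0],
    [-0.02, 0.55, 0],
  ],
  turn=[
    [0, 0, 1.3],
    [0, 0, 2.7],
    [0, 0, 4],
  ],
  fingers=[0.8, 0.8, 0.8],
)

```text
time_s: 24.7
ee_pos: [0.55, -0.0155, 0.157]
ee_rot: [-0.001, 0.7, 0.714, -0.0]
force: [-5.4, 2.6, 5.9]
gripper_width: 0.0112
```

```bash
python3 -c "
from h import *
feel(4)"
```

```text
t 24.9 Ftool [ 2.35 -4.6  -4.69] sd [0.38 0.44 0.75] ys [-5.3 -4.3 -4.2 -4.5] T/r 0.038 pos [ 0.5502 -0.0155  0.157 ] r 0.0785 ang 90.91 yaw 91.2 w 0.0115
```

Force is rising: 5.3 N on the first reading against 3.9 N free. I continue in smaller steps.

Request:
apply_moves(
  linear=[
    [0.01, 0.09, 0],
    [0.02, 0.18, 0],
    [0.03, 0.27, 0],
  ],
  turn=[
    [0, 0, 0.7],
    [0, 0, 1.3],
    [0, 0, 2],
  ],
  fingers=[0.8, 0.8, 0.8],
)

```text
time_s: 25.28
ee_pos: [0.5525, -0.0155, 0.157]
ee_rot: [-0.0, 0.712, 0.702, -0.001]
force: [-6.1, 1.3, 6.3]
gripper_width: 0.0116
```

```bash
python3 -c "
from h import *
feel(6)"
```

```text
t 25.57 Ftool [ 1.49 -5.96 -5.26] sd [0.34 0.25 0.53] ys [-6.1 -5.9 -6.  -5.4 -6.1 -6.2] T/r 0.081 pos [ 0.5526 -0.0155  0.157 ] r 0.0785 ang 89.14 yaw 89.2 w 0.0116
```

Steady 6.0 N at the lever, inside the firm 5.5 to 7 N band. I stop here, relax the push slightly without reversing, open and withdraw upwards.

Request:
apply_moves(
  linear=[
    [0, -0.03, 0],
    [0, -0.06, 0],
    [0, -0.06, 0],
    [0, -0.06, 0],
    [0, -0.06, 0],
    [0, -0.06, 0],
  ],
  turn=[
    [0, 0, 0],
    [0, 0, 0],
    [0, 0, 0],
    [0, 0, 0],
    [0, 0, 0],
    [0, 0, 0],
  ],
  fingers=[0.8, 0.8, 2, 3.5, 3.5, 3.5],
)

```text
time_s: 26.32
ee_pos: [0.5526, -0.0158, 0.157]
ee_rot: [0.0, 0.712, 0.702, 0.0]
force: [-0.5, 0.2, 0.6]
gripper_width: 0.0333
```

Request:
apply_moves(
  linear=[
    [0, 0, -1],
    [0, 0, -3],
    [0, 0, -6],
    [0, 0, -9],
    [0, 0, -12],
    [2, 0, -14],
    [4, 0, -15],
    [5, 0, -15],
  ],
  turn=[
    [0, 0, 0],
    [0, 0, 0],
    [0, 0, 0],
    [0, 0, 0],
    [0, 0, 0],
    [0, 0, 0],
    [0, 0, 0],
    [0, 0, 0],
  ],
  fingers=[3.5, 3.5, 3.5, 3.5, 3.5, 3.5, 3.5, 3.5],
)

```text
time_s: 27.32
ee_pos: [0.5533, 0.0365, 0.3078]
ee_rot: [0.0, 0.711, 0.703, 0.001]
force: [1.6, -0.2, -0.8]
gripper_width: 0.0351
```

Run:
```python
from h import *
for n,f in(('wrist','w11'),('side','d11'),('scene','s11')): snap(n,f)
c=load('w11');w=cloud(c);plan([.5,0,.3],90)
for zl,zh,r in[(.117,.123,.013),(.081,.0865,.016)]:
    k=(w[...,2]>zl)&(w[...,2]<zh)&(np.hypot(w[...,0]-.5515,w[...,1]+.0945)<r)
    if k.sum()>5: z=np.median(w[k][:,2]);rc=cv2.minAreaRect(np.argwhere(k)[:,::-1].astype(np.float32)); P=np.array([onz(c,*x,z) for x in cv2.boxPoints(rc)]); print(z,P.mean(0))
k=(w[...,2]>.122)&(w[...,2]<.129)&(np.hypot(w[...,0]-.5525,w[...,1]+.0155)<.02); P=w[k]; print('pin',P.mean(0), np.degrees(np.arctan2(P[:,1].mean()+.094,P[:,0].mean()-.5525)))
```

```text
lin cm [-3.55  -5.224  0.616] turn [-0.09  0.02 -0.73] t 27.48 pos [0.5527 0.0348 0.3061] yaw 89.27 F [ 0.32 -0.29 -0.22] w 0.0351
0.11956114301881185 [ 0.55352532 -0.09915669  0.11956114]
0.08242812878287027 [ 0.55602033 -0.08241994  0.08242813]
pin [ 0.55347474 -0.01380967  0.12468831] 89.30358360898573
```

View pics/w11.png

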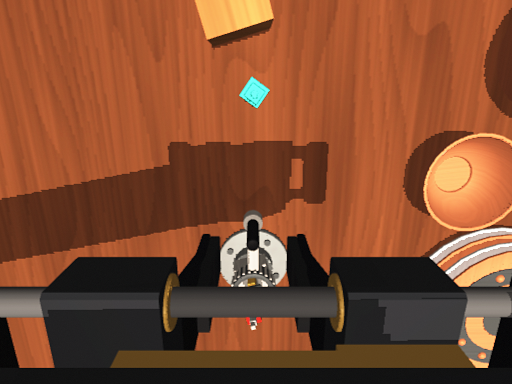

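View pics/s11.png

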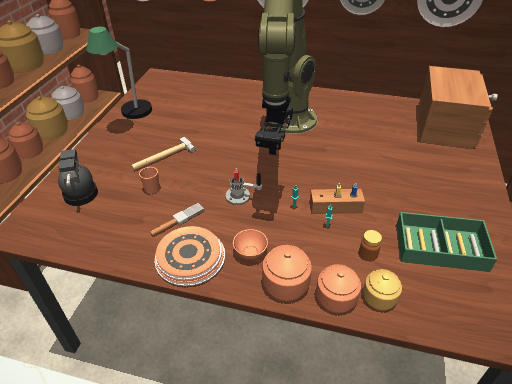

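View pics/d11.png

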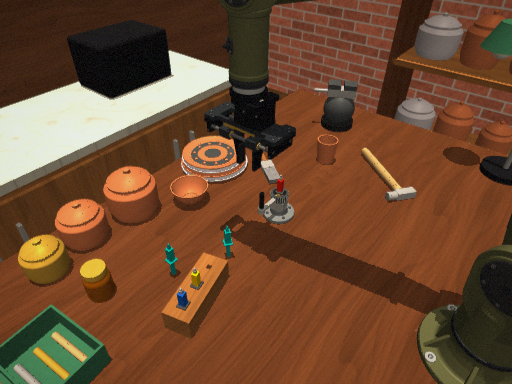

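```bash
python3 -c "
from h import *
print(arm.job_done())"
```

```text
the job is handed in; nothing more can be done
None
```

The red graver is in the chuck, point up and fully home on the stop. The collet nut is tightened to a firm grip, and the robot has let go of both. I handed the job in at about 27.5 s of the 67 s allowed; no verdict was reported.

- **Placing the graver:** I felt the stop at 8.8 N, under the 25 N limit, then eased off before opening. After release, the flange top measured 83.6 mm above the bench, which puts the foot at about 31.6 mm. That is inside the expected 31–37 mm, and the graver stood upright.
- **Tightening the nut:** I turned the lever about 54° clockwise. The push read about 3.9 N while the nut ran free, against 3.8 N given. It then rose to a steady 6.0 N, inside the firm 5.5–7 N band, and I stopped there. After release the pin was still where I left it, at 89°.
- **Rest of the bench:** In the last pictures the blue and yellow gravers, the teal pieces, the bowl, cup, hammer, brush and jar all looked to be in their places.

**Disagreements and gaps:**
- The wrist camera was off sideways by about 1.1 mm, which I corrected before inserting the shank.
- The side camera put the pin about 3 mm from where the wrist camera did; I used the wrist values.
- In the last wrist picture the flange and handle were partly hidden, so their positions there are not reliable.
- I could not see the jaws against the shank; the firm grip is judged by force alone.

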